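Dock the hand blender's battery pack

ROBOT

A 6-joint arm with a two-finger parallel gripper is mounted at the origin on a cart in front of the work surface, level with it; the furniture and walls round the work are solid. World frame = base frame: x ahead of the robot, y to its left, z up, the work surface at z = 0. Lengths are in mm, angles in rad, forces in N, time in s.
With the tool pointing down it reaches from about 350 to 775 mm from the base axis. Payload 7.3 kg.
Tool frame: the origin (TCP) lies where the fingers leave the gripper's body, on its centre line; the fingertips stand arm.tcp_to_tips ahead of it and the grasp point (between the pads) lies 47 mm ahead of it (arm.tcp_to_tips is the distance from the TCP to the fingertips, in mm); z points along the fingers, y is the line along which they close (so a half turn about z gives the same grasp; the last joint's range is limited). The gripper opens to 92 mm and grips with 3 to 60 N. Pads are 19 mm wide; open, the fingers measure 130 mm over their backs; the gripper's body (75 mm by 190 mm) begins 47 mm behind the grasp point.
Start: joints at [0.956, 0.342, 1.524, -0, 1.275, -0.146], TCP at [237.189, 468.38, 292.241] pointing down, gripper open.
Joint ranges: [-2.53, 2.53], [-0.77, 2.02], [0.04, 2.7], [-1, 4.14], [0.28, 2.66], [-3.11, 3.11]. Speed limits (rad/s): [2.57, 2.57, 3.14, 3.14, 3.14, 3.14].

INTERFACE

Orientations are given as [roll, pitch, yaw] about the fixed x, y, z axes, in that order (R = Rz(yaw) Ry(pitch) Rx(roll)).
In Python, from plant import arm, get_image, camera_info gives the robot as it stands.
- The arm moves only by the tool send_rows, never from a script. Its argument "series" is a list of rows, each an object of numbers: "gripper": the finger opening in m, from 0 to 0.0918; "tx", "ty", "tz": the shift along the tool's x, y, z in m; "roll": the turn about the tool's z in degrees. In form: [{"gripper": .., "tx": .., "ty": .., "tz": .., "roll": ..}, ...]. A call has 1 to 12 rows; each row shifts and turns the commanded pose from where the row before left it, along the tool's axes as they then stand; what a row does not reach is not made up. A row lasts 1/10 s, in which the tool goes at most 50 mm and 8.59 degrees, less where a joint would pass 70% of its speed; a pose out of reach is approached as far as the arm can. A call is refused whole if a number of a shift passes 0.05 or a number of a turn 8.59, either way. A call with a gripper value outside its range is refused whole. The fingers move at their own pace and stop on an object; "squeeze" is the grip in N (left out, the last holds). Time passes only in rows, so rows that do not move let the fingers close. It gives the time, the measured TCP pose, the force, the opening and the grip force at its end, in the units of the state.
- arm.observe(): the state, without advancing time (a new reading comes with each control period).
- get_image(name): name is "scene" or "top" or "wrist"; returns the picture (384x512x3 uint8, blue, green, red); there is no depth.
- camera_info(name): a dict with "vertical_fov" (degrees; the focal length in pixels is half the picture's height over the tangent of half this angle, whatever the lens; pixels are square), "cx", "cy" (the principal point, pixels), "R" (3x3) and "t" (3): a world point X has camera coordinates R X + t. Camera axes: x right, y down, z forward; pixel columns grow to the right and rows downward; lengths in mm; the calibration is good to about 2 mm. A picture is of the moment at which its call begins: read the wrist's pose just before it. camera_info takes no time and is no camera call; for the wrist camera it gives the pose at the moment of the call.
- arm.close_job(): hands the job in; it is judged then, once.
The state is a dict: "t": time; "joint_pos": joint angles; "qd": joint speeds; "joint_torque": joint torques, N m; "tcp_pos": TCP position; "eef_rot": TCP orientation; "ft_force": force on the tool from outside, world axes, zero at the start; "torque": the same for the moment, N m; "opening": opening from 0.0 (shut) to 1.0 (fully open); "finger_force": force on a finger pad.
Only numpy, scipy, OpenCV 4.12 (cv2) and the standard library are available. Lean on these libraries where they do the work, as an engineer would, in place of code of your own. Each camera call takes 0.05 s, during which the arm holds its last target. There are 200 camera calls.

TASK

Pull the blue dust plug out of the leaning charging dock and put it down on the open worktop, clear of the dock. Feel or look for where the dock's pocket stands on its cross slide, stand the black battery pack foot down in it, let go of it, then swing the orange locking lever over it and press the lever fully home so that it clamps the pack down onto its sprung contacts. Leave the other things on the worktop where they are.

Things in the scene. Friction and masses are not known exactly. Their poses are not given: they have to be found in the camera images.
- dock: Foot of the grey charging dock, fixed to the worktop, a 150 x 104 mm slab 18 mm high. Origin: centre of its underside; x points to the rear of the dock, away from the robot at yaw 0, z up. The worktop between it and the robot is free.
- cradle: Upper part of the fixed dock, leaning 18 degrees to the front (-x). Origin: on the pocket's floor, 30 mm above the worktop, at the middle of the block's cross slide. z: the pocket's axis, out of the mouth; x to the rear; y left, along the slide. Behind the block a grey backrest, 52 mm wide, x = 41 to 53 mm, 119 mm high: no room for a finger there.
- lever_pivot (a point): Axis of the lever's hinge, at x = 46, z = 107 mm in the cradle's frame, running along the cradle's y. Axes as the cradle's. The bar's middle plane passes through it. The hinge is stiff and stays where it is left: about 0.4 N m to turn it, and about 0.25 N m more over the last 0.1 rad, where it presses the pack down.
- lever (a joint): Angle of the orange locking lever (rad). 0 = shut: it points along the cradle's -x, over the pocket, square to its axis. It grows as the lever swings up and back; 1.57 = along the cradle's z; 2.6 = stop; starts at 2.15 to 2.5. A straight bar 22 mm wide (y), 8 mm thick, 85 mm long from the pivot; a rubber pad below it meets the pack's top.
- lever_tip (a point): Middle of the free end of the orange lever, 85 mm from the pivot.
- plug: Blue dust plug, loose in the pocket at the start (lifts out along the cradle's z; not centred in the pocket), 50 g. Origin: centre of the underside of its stem. Stem 28 (x) x 26 (y) mm up to z = 22 mm, flange 44 x 68 mm from 22 to 27 mm, then a grip tab 26 mm long (x) and 14 mm thick (y) up to z = 68 mm. It stands on its stem when set down.
- pack: Black battery pack with a green band, standing on the worktop: 30 (x) x 44 (y) x 100 mm (z), 0.18 to 0.35 kg. Origin: centre of its underside; z up. Fits the pocket either way round, 1 mm to spare on each side; grip its 44 mm width. A white contact plate, sprung with 3 to 5 N, keeps it up to 5 mm proud of the pocket's floor until the lever clamps it home.
- olive_cup: Clear cup of black olives, 79 mm across, 68 mm high, a bystander standing on the other side of the dock from the pack. Origin: centre of its underside.
- pocket_mouth (a point): Point 36 mm along the cradle's z, level with the mouth. The pocket is in a black block, 62 (x) x 72 (y) mm, that stands anywhere from 7 mm right to 7 mm left of this point along the cradle's y. Where is not reported: feel or look for it. Stiff (30 N): it stays put. Pocket 32 x 46 mm, 36 mm deep, 2 mm chamfer all round.
- dough_ball_3: Round ball of dough, 102 x 104 mm, 56 mm high, a bystander to the right of the dock, towards the rear. Origin: centre of its underside.
Not all that is in view belongs to the job. Several things have the shape of the plug; the one meant has the colours described above.

How it is judged:
By the outcome, as a careful person would: the job done as asked, in the order asked, and still so for the second after the job is handed in, with the robot touching nothing.
It also fails if it takes over 72 s, if anything falls off the work surface, if the arm or the gripper's body presses on something with over 40 N, if the wrist force passes 120 N, or if a joint passes its speed limit or range.

## Working session

There is one attempt and no reset: what is moved stays moved. The work goes in short steps, Python scripts to look and compute and a tool call to move; the robot and the scene stay as the last step left them, time stands still between calls to the robot, and variables do not carry over. Pictures are saved under pics/ and viewed, at most 10 in all, crops included, and the job is handed in when it is done.

Besides the shell and the picture viewer there is one more tool, called after ">>>" in YAML: its name, and indented under it one key for each argument. send_rows: Moves the arm, as the interface text tells. Its arguments: {"type":"object","properties":{"series":{"type":"array","items":{"type":"object","properties":{"gripper":{"type":"number"},"tx":{"type":"number"},"ty":{"type":"number"},"tz":{"type":"number"},"roll":{"type":"number"}}}},"squeeze":{"type":"number"}},"required":["series"]}

```bash
mkdir -p pics; ls; python3 - <<'E'
from plant import arm,get_image,camera_info
import cv2
print(arm.observe(), arm.tcp_to_tips)
for n in ("scene","top"):
    im=get_image(n); cv2.imwrite(f"pics/{n}0.png",cv2.resize(im,(800,600),interpolation=cv2.INTER_CUBIC)); cv2.imwrite(f"raw_{n}0.png",im)
    print(n,camera_info(n))
print(camera_info("wrist"))
E
```

```text
pics
{'t': 0.0, 'joint_pos': array([ 9.56036862e-01,  3.42721459e-01,  1.52502656e+00, -1.02061338e-05,
        1.27542410e+00, -1.46022685e-01]), 'qd': array([-1.80678792e-04,  1.40040687e-03, -4.23176554e-04,  3.32294011e-03,
        1.62009417e-04,  5.11545922e-05]), 'joint_torque': array([-8.49002863e-04, -4.31245351e+01, -2.44217974e+01,  7.17921113e-02,
        5.61052572e-02, -1.39271883e-04]), 'tcp_pos': array([236.98140764, 468.11426098, 291.54222467]), 'eef_rot': array([-3.14002858e+00, -2.20162701e-04,  2.67285868e+00]), 'ft_force': array([-0.27991266,  0.12466518,  0.14532932]), 'torque': array([-0.0261967 ,  0.03534648, -0.04292358]), 'finger_force': 0.0, 'opening': 1.0013012708242375} 65.5
scene {'vertical_fov': 50.36260905002334, 'cx': 259.513608522565, 'cy': 191.34811803832983, 'R': array([[ 0.70040105, -0.71346059, -0.0203065 ],
       [-0.40049738, -0.36929876, -0.8385823 ],
       [ 0.59079626,  0.59547663, -0.54439634]]), 't': array([-374.94561615,  305.00222211,  724.96413224])}
top {'vertical_fov': 44.524202597233696, 'cx': 255.26519424955933, 'cy': 183.88388166024578, 'R': array([[ 0.02587957, -0.99959671, -0.01169009],
       [-0.99744229, -0.02504087, -0.06694654],
       [ 0.06662681,  0.01339274, -0.99768808]]), 't': array([  -5.78269725,  566.09546257, 1134.04692012])}
{'vertical_fov': 69.45477209513048, 'cx': 252.99646385673122, 'cy': 186.39589200751632, 'R': array([[ 4.51614678e-01,  8.92213001e-01, -3.79219373e-04],
       [ 8.53217577e-01, -4.31751863e-01,  2.92592029e-01],
       [ 2.60890683e-01, -1.32462412e-01, -9.56237293e-01]]), 't': array([-523.67323165,  -37.1629454 ,  390.35962301])}
```

View pics/scene0.png

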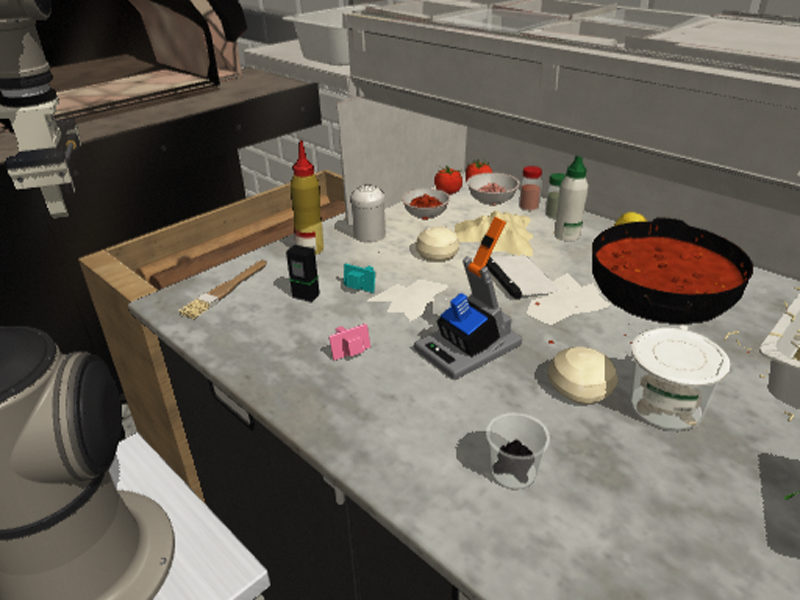

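View pics/top0.png

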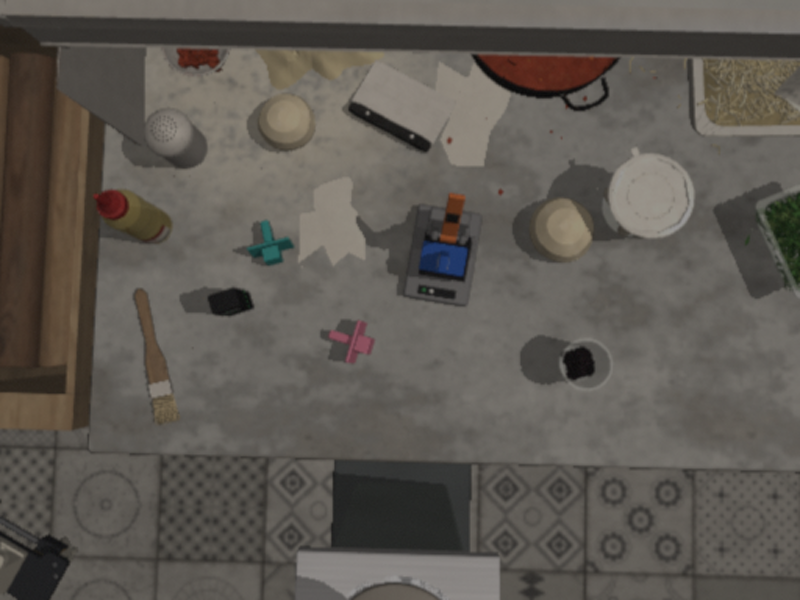

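The top view shows the dock at about (443,255), with corners near (418,206), (480,210), (468,303) and (405,295). The pack is at (230,301) and the pink and teal plugs are decoys. The scene view shows the blue plug in the block and the lever swung back.

```bash
cat > h.py <<'E'
import numpy as np, cv2
from scipy.spatial.transform import Rotation as Ro
from plant import arm,get_image,camera_info
def f(ci): return 192/np.tan(np.radians(ci["vertical_fov"]/2))
def ray(ci,uv,z):
    d=np.array([(uv[0]-ci["cx"])/f(ci),(uv[1]-ci["cy"])/f(ci),1]); R=np.array(ci["R"]);t=np.array(ci["t"])
    c=-R.T@t; d=R.T@d; return c+d*(z-c[2])/d[2]
def proj(ci,X):
    p=np.atleast_2d(X)@np.array(ci["R"]).T+ci["t"]; return p[:,:2]/p[:,2:]*f(ci)+[ci["cx"],ci["cy"]]
def plan(X,yaw=None):
    "tool-frame shift (m) and turn (deg) from the measured pose to TCP X, finger yaw (rad, mod pi)"
    s=arm.observe(); R=Ro.from_euler("xyz",s["eef_rot"]); d=R.inv().apply(np.array(X)-s["tcp_pos"])/1000
    y=s["eef_rot"][2]; tr=0 if yaw is None else -np.degrees((yaw-y+np.pi/2)%np.pi-np.pi/2)
    print("tcp",s["tcp_pos"].round(1),"yaw",y.round(4),"| d",d.round(4),"roll",np.round(tr,2),"n",np.round(abs(d).max()/.05,1))
E
python3 - <<'E'
from h import *
ci=camera_info("top")
for n,p,z in [("c",(418,206),18),("c",(480,210),18),("c",(468,303),18),("c",(405,295),18),("packtop",(230,301),100),("levertip",(456,196),150),("plug",(444,260),70),("cup",(585,364),68)]:
    print(n,ray(ci,np.array(p)*.64,z).round(1))
s=camera_info("scene")
print("pack foot scene",ray(s,np.array((304,300))*.64,0), ray(s,np.array((290,293))*.64,0), ray(s,np.array((319,296))*.64,0))
R=Ro.from_euler("xyz",arm.observe()["eef_rot"]).as_matrix();print(R.round(2))
w=camera_info("wrist");print("cam in tool",(R.T@(-np.array(w["R"]).T@w["t"]-arm.observe()["tcp_pos"])).round(1), (np.array(w["R"])@R).round(3))
E
```

```text
c [696.1 -18.4  18. ]
c [ 692.  -116.6   18. ]
c [ 544.2 -100.6   18. ]
c [554.3  -1.3  18. ]
packtop [534.4 254.3 100. ]
levertip [687.8 -70.  150. ]
plug [605.6 -59.   70. ]
cup [ 455.2 -272.5   68. ]
pack foot scene [523.74152649 252.78615066   0.        ] [520.77135262 291.75129194   0.        ] [551.46856792 242.96403131   0.        ]
[[-0.89  0.45 -0.  ]
 [ 0.45  0.89 -0.  ]
 [ 0.   -0.   -1.  ]]
cam in tool [ 78.8  -1.  -92.3] [[ 0.     1.    -0.001]
 [-0.956 -0.    -0.293]
 [-0.293  0.001  0.956]]
```

>>> send_rows:
  series:
    - {"roll":-6.8,"tx":0,"ty":0,"tz":0,"gripper":0.09}
    - {"roll":-6.8}
    - {"roll":-6.8}
    - {"tx":-0.03,"ty":-0.038}
    - {"tx":-0.03,"ty":-0.038}
    - {"tx":-0.03,"ty":-0.038}
    - {"tx":-0.03,"ty":-0.038}
    - {"tx":-0.03,"ty":-0.038}
    - {"tx":-0.03,"ty":-0.038}
    - {"tx":-0.03,"ty":-0.038}
    - {"tx":-0.03,"ty":-0.038}
    - {"tx":-0.03,"ty":-0.038}

```text
invalid input at $.series[1]: expected keys gripper, tx, ty, tz, roll
```

>>> send_rows:
  series:
    - {"tx":-0.03,"ty":-0.035}
    - {"tx":-0.03,"ty":-0.035}
    - {"tx":-0.03,"ty":-0.035,"tz":0.015}
    - {"tx":-0.02,"ty":-0.035,"tz":0.03}
    - {"tz":0.017}
    - {}
    - {}

```text
invalid input at $.series[0]: expected keys gripper, tx, ty, tz, roll
```

```bash
python3 - <<'E'
from h import *
import json
plan((560,-54,230),np.radians(173.5))
ci=camera_info("wrist"); im=get_image("wrist"); cv2.imwrite("raw_w1.png",im); cv2.imwrite("pics/w1.png",cv2.resize(im,(800,600),interpolation=cv2.INTER_CUBIC))
import pickle; pickle.dump(ci,open("w1.pkl","wb"))
E
```

```text
tcp [237.  468.1 291.6] yaw 2.6728 | d [-0.524  -0.3198  0.0619] roll -20.36 n 10.5
```

View pics/w1.png

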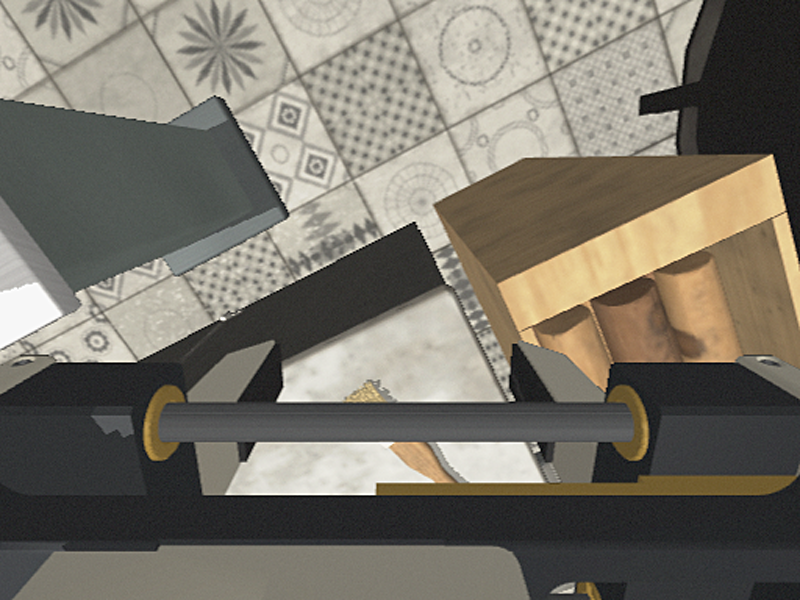

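The wrist view shows the fingers across the lower part of the picture, with the view above them (toward tool +x) clear. Every row needs all five keys, so I'm resending.

>>> send_rows:
  series:
    - {"roll":-6.8,"tx":0,"ty":0,"tz":0,"gripper":0.09}
    - {"roll":-6.8,"tx":0,"ty":0,"tz":0,"gripper":0.09}
    - {"roll":-6.8,"tx":0,"ty":0,"tz":0,"gripper":0.09}
    - {"tx":-0.03,"ty":-0.036,"tz":0,"roll":0,"gripper":0.09}
    - {"tx":-0.03,"ty":-0.036,"tz":0,"roll":0,"gripper":0.09}
    - {"tx":-0.03,"ty":-0.036,"tz":0,"roll":0,"gripper":0.09}
    - {"tx":-0.03,"ty":-0.036,"tz":0,"roll":0,"gripper":0.09}
    - {"tx":-0.03,"ty":-0.036,"tz":0,"roll":0,"gripper":0.09}
    - {"tx":-0.03,"ty":-0.036,"tz":0,"roll":0,"gripper":0.09}
    - {"tx":-0.03,"ty":-0.036,"tz":0,"roll":0,"gripper":0.09}
    - {"tx":-0.03,"ty":-0.036,"tz":0,"roll":0,"gripper":0.09}
    - {"tx":-0.03,"ty":-0.036,"tz":0,"roll":0,"gripper":0.09}

```text
t: 1.35
tcp_pos: [469.7, 114.2, 292.2]
eef_rot: [3.141, -0.0, 3.029]
ft_force: [0.6, 0.8, 0.7]
opening: 0.981
finger_force: 0.0
```

>>> send_rows:
  series:
    - {"tx":-0.03,"ty":-0.036,"tz":0,"roll":0,"gripper":0.09}
    - {"tx":-0.03,"ty":-0.036,"tz":0,"roll":0,"gripper":0.09}
    - {"tx":-0.03,"ty":-0.036,"tz":0.01,"roll":0,"gripper":0.09}
    - {"tx":-0.03,"ty":-0.036,"tz":0.02,"roll":0,"gripper":0.09}
    - {"tx":-0.01,"ty":-0.012,"tz":0.012,"roll":0,"gripper":0.09}
    - {"tx":0,"ty":0,"tz":0,"roll":0,"gripper":0.09}
    - {"tx":0,"ty":0,"tz":0,"roll":0,"gripper":0.09}

```text
t: 2.05
tcp_pos: [579.6, -52.1, 250.2]
eef_rot: [3.141, -0.002, 3.029]
ft_force: [0.5, -0.0, 0.6]
opening: 0.979
finger_force: 0.0
```

```bash
cat >> h.py <<'E'
import pickle
def shot(n,cam="wrist",crop=None):
    "crop=(u0,v0,u1,v1) raw pixels, enlarged to fit 800x600"
    ci=camera_info(cam); im=get_image(cam); cv2.imwrite(f"raw_{n}.png",im); pickle.dump(ci,open(n+".pkl","wb"))
    u0,v0,u1,v1=crop or (0,0,512,384); im=im[v0:v1,u0:u1]; k=min(800/im.shape[1],600/im.shape[0])
    cv2.imwrite(f"pics/{n}.png",cv2.resize(im,None,fx=k,fy=k,interpolation=cv2.INTER_CUBIC)); print("scale",k)
E
python3 - <<'E'
from h import *
plan((580,-54,250),np.radians(173.5)); shot("w2")
E
```

```text
tcp [579.6 -52.1 250.2] yaw 3.0287 | d [-0.0006 -0.0018  0.0002] roll 0.03 n 0.0
scale 1.5625
```

View pics/w2.png

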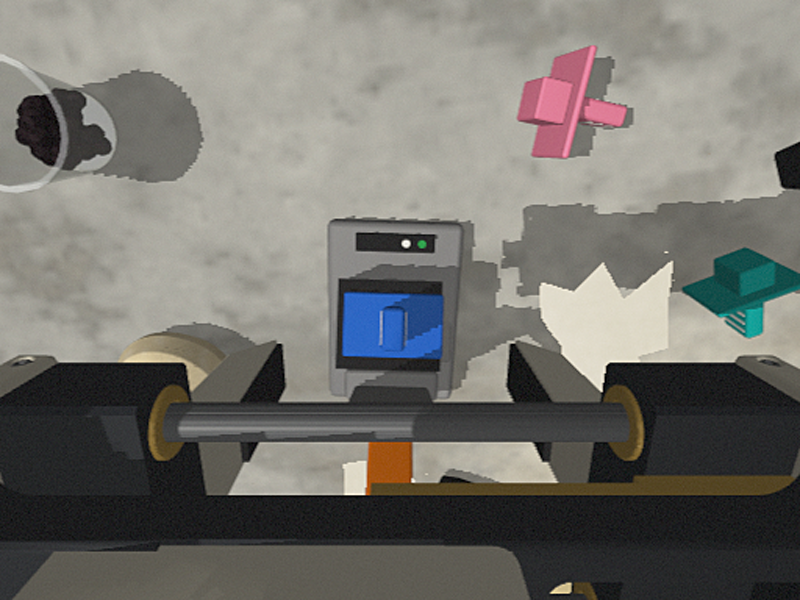

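The front view shows slab front corners near (330,220) and (465,224). The block's top runs from (339,279) to (442,282) at the front and (335,369) to (437,371) at the rear. The plug tab is at (392,328) and the lever is below the rod at x≈390. I'll enlarge this.

```bash
python3 - <<'E'
import cv2
im=cv2.imread("raw_w2.png")[132:258,196:310]
cv2.imwrite("pics/w2c.png",cv2.resize(im,None,fx=4.7,fy=4.7,interpolation=cv2.INTER_CUBIC))
E
```

```text
(no output)
```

View pics/w2c.png

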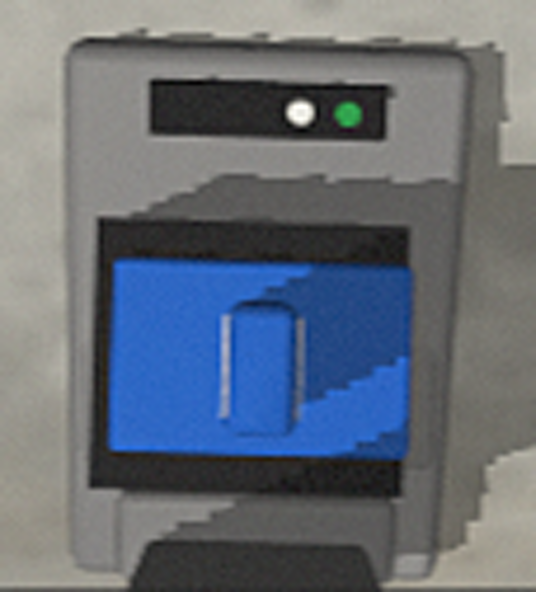

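```bash
cat > fit.py <<'E'
from h import *
from scipy.optimize import least_squares
ci=pickle.load(open("w2.pkl","rb"))
P=lambda *a: np.array(a,float)/4.7+[196,132]
S=P((68,42),(470,50)); B=P((98,217),(410,228),(402,496),(90,487)); F=P((115,262),(413,268),(407,458),(107,450)); T=P((265,309),(263,436))
def cr(x,y,yaw,xc):
    dock=lambda X: np.array(X,float)@Ro.from_euler("z",yaw).as_matrix().T+[x,y,0]
    c=Ro.from_euler("y",-18,degrees=True).as_matrix()
    return dock, (lambda X: dock(np.array(X,float)@c.T+[xc,0,30]))
def res(p):
    x,y,yaw,xc,s,px,py=p; d,c=cr(*p[:4])
    r=[proj(ci,d([[-75,-52,18],[-75,52,18]]))-S,
       proj(ci,c([[-31,s-36,36],[-31,s+36,36],[31,s+36,36],[31,s-36,36]]))-B,
       proj(ci,c([[px-22,py-34,41],[px-22,py+34,41],[px+22,py+34,41],[px+22,py-34,41]]))-F,
       proj(ci,c([[px-13,py,82],[px+13,py,82]]))-T]
    return np.vstack(r)
if __name__=="__main__":
    o=least_squares(lambda p:res(p).ravel(),[621,-59,-.113,0,0,0,0],x_scale=[1,1,.01,1,1,1,1]); p=o.x
    print(p.round(3)); print(res(p).round(1).tolist())
    d,c=cr(*p[:4]); pickle.dump(p,open("fit.pkl","wb"))
    print("cradle0",c([0,0,0]),"tab top",c([p[5],p[6],82]),"mouth",c([0,p[4],36]),"pivot",c([46,0,107]), "backrest top",c([41,0,119]))
    L=ray(ci,np.array((390,470))*.64,200); print("lever ray z200/180",L,ray(ci,np.array((390,470))*.64,180))
    print("lever tips", [ (a,(c([46-85*np.cos(a),0,107+85*np.sin(a)])).round(0).tolist(), (proj(camera_info("top"),c([46-85*np.cos(a),0,107+85*np.sin(a)]))/.64).round(0).tolist()) for a in (2.15,2.3,2.5)])
E
python3 fit.py
```

```text
[ 6.19616e+02 -5.92210e+01 -1.42000e-01  7.68000e-01 -2.60300e+00
  1.72000e-01 -4.90000e-02]
[[-1.7, -0.4], [1.7, 0.5], [-0.2, 0.1], [0.1, -0.4], [0.4, 0.2], [-0.3, 0.4], [-0.4, -0.9], [0.4, -0.5], [0.6, 0.7], [0.1, 0.7], [-0.1, -0.8], [-0.5, 0.8]]
cradle0 [620.37640894 -59.32999542  30.        ] tab top [595.44741219 -55.81418453 108.03983744] mouth [608.9953568  -60.3316403   64.23803459] pivot [630.95257988 -60.84254035 145.97782898] backrest top [622.57434027 -59.64433129 155.84542221]
lever ray z200/180 [617.17912071 -59.53204223 200.        ] [633.46787586 -61.63438917 180.        ]
lever tips [(2.15, [653.0, -64.0, 228.0], [[455.0, 211.0]]), (2.3, [665.0, -66.0, 224.0], [[456.0, 203.0]]), (2.5, [680.0, -68.0, 215.0], [[457.0, 193.0]])]
```

>>> send_rows:
  series:
    - {"tx":0,"ty":0,"tz":0,"roll":1.6,"gripper":0.09}
    - {"tx":-0.01,"ty":-0.0015,"tz":0.03,"roll":0,"gripper":0.06}
    - {"tx":0,"ty":0,"tz":0.03,"roll":0,"gripper":0.05}
    - {"tx":0,"ty":0,"tz":0.02,"roll":0,"gripper":0.05}
    - {"tx":0,"ty":0,"tz":0.011,"roll":0,"gripper":0.05}
    - {"tx":0,"ty":0,"tz":0,"roll":0,"gripper":0.05}
    - {"tx":0,"ty":0,"tz":0,"roll":0,"gripper":0.05}

```text
t: 2.8
tcp_pos: [590.4, -55.3, 160.9]
eef_rot: [-3.142, 0.002, 3.001]
ft_force: [-0.5, 0.4, -0.5]
opening: 0.556
finger_force: 0.0
```

>>> send_rows:
  series:
    - {"tx":0,"ty":0,"tz":0,"roll":0,"gripper":0.02}
    - {"tx":0,"ty":0,"tz":0,"roll":0,"gripper":0.005}
    - {"tx":0,"ty":0,"tz":0,"roll":0,"gripper":0.005}
    - {"tx":0,"ty":0,"tz":0,"roll":0,"gripper":0.005}
    - {"tx":0,"ty":0,"tz":0,"roll":0,"gripper":0.005}
    - {"tx":0,"ty":0,"tz":0,"roll":0,"gripper":0.005}
  squeeze: 15

```text
t: 3.4
tcp_pos: [589.9, -55.8, 159.7]
eef_rot: [3.142, 0.0, 3.001]
ft_force: [0.4, 0.6, 1.4]
opening: 0.152
finger_force: 15.0
```

>>> send_rows:
  series:
    - {"tx":0.0031,"ty":0,"tz":-0.0095,"roll":0,"gripper":0.005}
    - {"tx":0.0031,"ty":0,"tz":-0.0095,"roll":0,"gripper":0.005}
    - {"tx":0.0031,"ty":0,"tz":-0.0095,"roll":0,"gripper":0.005}
    - {"tx":0.0062,"ty":0,"tz":-0.019,"roll":0,"gripper":0.005}
    - {"tx":0.02,"ty":0,"tz":-0.03,"roll":0,"gripper":0.005}
    - {"tx":0.02,"ty":0,"tz":0,"roll":0,"gripper":0.005}
    - {"tx":0,"ty":0,"tz":0,"roll":0,"gripper":0.005}
  squeeze: 25

```text
t: 4.1
tcp_pos: [533.3, -47.5, 238.9]
eef_rot: [-3.142, 0.001, 3.001]
ft_force: [0.8, -0.6, -0.5]
opening: 0.148
finger_force: 25.0
```

```bash
python3 - <<'E'
from h import *
s=arm.observe(); print(s["t"],s["opening"]*91.8,s["finger_force"]); shot("w3"); shot("s3","scene")
import numpy as np
a=cv2.resize(cv2.imread("raw_w3.png")[60:384,100:420],(400,405)); b=cv2.resize(cv2.imread("raw_s3.png")[120:320,150:350],(400,400))
cv2.imwrite("pics/c3.png",np.hstack([a[:400],b]))
E
```

```text
4.1 13.546000487639878 24.992122650146484
scale 1.5625
scale 1.5625
```

View pics/c3.png

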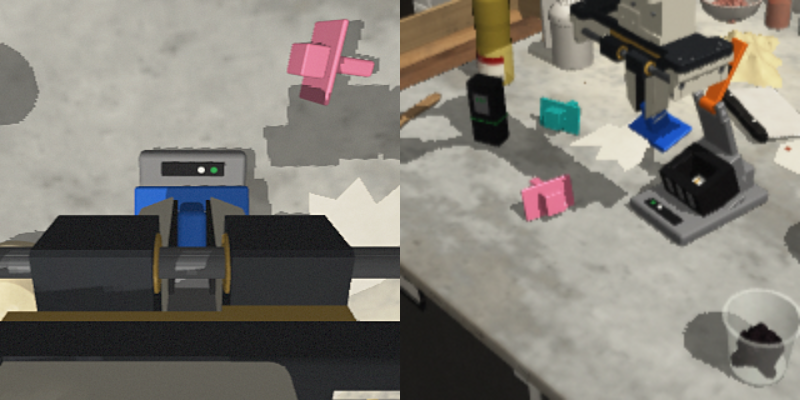

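The right half shows the plug held clear above the now empty pocket; the scene is undisturbed. I'll set it down in front.

>>> send_rows:
  series:
    - {"tx":0.025,"ty":-0.0065,"tz":0,"roll":0,"gripper":0.005}
    - {"tx":0.025,"ty":-0.0065,"tz":0.01,"roll":0,"gripper":0.005}
    - {"tx":0.025,"ty":-0.0065,"tz":0.03,"roll":0,"gripper":0.005}
    - {"tx":0.025,"ty":-0.0065,"tz":0.03,"roll":0,"gripper":0.005}
    - {"tx":0,"ty":0,"tz":0.03,"roll":0,"gripper":0.005}
    - {"tx":0,"ty":0,"tz":0.008,"roll":0,"gripper":0.005}
    - {"tx":0,"ty":0,"tz":0.004,"roll":0,"gripper":0.005}
    - {"tx":0,"ty":0,"tz":0,"roll":0,"gripper":0.005}
    - {"tx":0,"ty":0,"tz":0,"roll":0,"gripper":0.005}

```text
t: 5.1
tcp_pos: [433.4, -59.9, 126.0]
eef_rot: [-3.141, 0.002, 3.001]
ft_force: [0.3, 0.4, -0.6]
opening: 0.15
finger_force: 25.0
```

>>> send_rows:
  series:
    - {"tx":0,"ty":0,"tz":0.002,"roll":0,"gripper":0.005}
    - {"tx":0,"ty":0,"tz":0.002,"roll":0,"gripper":0.005}
    - {"tx":0,"ty":0,"tz":0.002,"roll":0,"gripper":0.005}
    - {"tx":0,"ty":0,"tz":0,"roll":0,"gripper":0.005}
    - {"tx":0,"ty":0,"tz":0,"roll":0,"gripper":0.005}
  squeeze: 4

```text
t: 5.6
tcp_pos: [432.5, -59.7, 119.3]
eef_rot: [-3.142, 0.001, 3.001]
ft_force: [0.0, -0.5, 3.8]
opening: 0.153
finger_force: 4.0
```

>>> send_rows:
  series:
    - {"tx":-0.003,"ty":0,"tz":0.001,"roll":0,"gripper":0.005}
    - {"tx":-0.004,"ty":0,"tz":0.001,"roll":0,"gripper":0.005}
    - {"tx":-0.004,"ty":0,"tz":0,"roll":0,"gripper":0.005}
    - {"tx":0,"ty":0,"tz":0,"roll":0,"gripper":0.03}
    - {"tx":0,"ty":0,"tz":0,"roll":0,"gripper":0.04}
    - {"tx":0,"ty":0,"tz":0,"roll":0,"gripper":0.045}
    - {"tx":0,"ty":0,"tz":-0.03,"roll":0,"gripper":0.045}
    - {"tx":0,"ty":0,"tz":-0.05,"roll":0,"gripper":0.06}
    - {"tx":0,"ty":0,"tz":-0.05,"roll":0,"gripper":0.09}
    - {"tx":0,"ty":0.03,"tz":0,"roll":0,"gripper":0.09}
    - {"tx":0,"ty":0.04,"tz":0,"roll":0,"gripper":0.09}
    - {"tx":0,"ty":0.04,"tz":0,"roll":0,"gripper":0.09}

```text
t: 6.8
tcp_pos: [458.5, 48.6, 247.5]
eef_rot: [3.141, 0.001, 2.999]
ft_force: [0.6, -0.4, -0.3]
opening: 0.872
finger_force: 0.0
```

```bash
python3 - <<'E'
from h import *
import numpy as np
shot("t4","top"); shot("s4","scene")
a=cv2.resize(cv2.imread("raw_t4.png")[150:270,120:320],(800,480),interpolation=cv2.INTER_CUBIC)
b=cv2.imread("raw_s4.png")
k=4.
p=cv2.resize(b[145:205,165:225],(240,240),interpolation=cv2.INTER_CUBIC)
a[240:,560:]=p
cv2.imwrite("pics/c4.png",a)
plan((440,250,250))
E
```

```text
scale 1.5625
scale 1.5625
tcp [458.4  51.2 247.1] yaw 3.0052 | d [ 0.0452  0.1945 -0.0026] roll 0 n 3.9
```

View pics/c4.png

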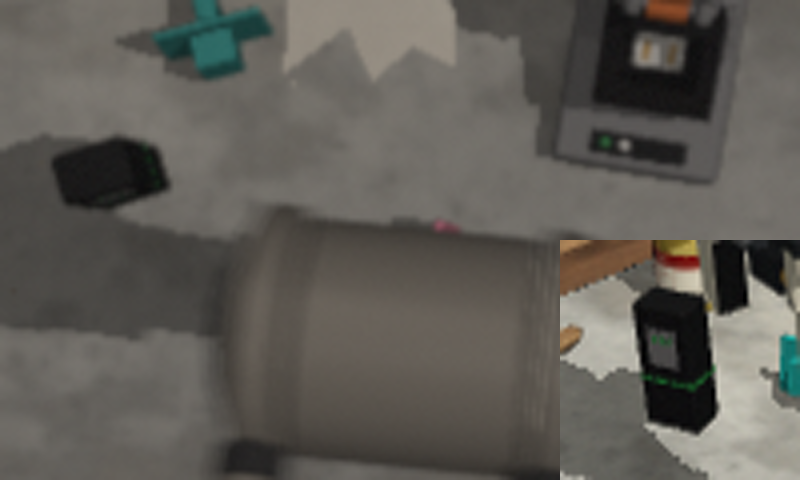

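>>> send_rows:
  series:
    - {"tx":-0.01,"ty":0.04,"tz":-0.02,"roll":0,"gripper":0.09}
    - {"tx":-0.015,"ty":0.042,"tz":-0.02,"roll":0,"gripper":0.09}
    - {"tx":-0.015,"ty":0.042,"tz":-0.003,"roll":0,"gripper":0.09}
    - {"tx":-0.015,"ty":0.042,"tz":0,"roll":0,"gripper":0.09}
    - {"tx":-0.018,"ty":0.042,"tz":0,"roll":0,"gripper":0.09}
    - {"tx":0,"ty":0,"tz":0,"roll":0,"gripper":0.09}
    - {"tx":0,"ty":0,"tz":0,"roll":0,"gripper":0.09}

```text
t: 7.6
tcp_pos: [560.0, 243.3, 288.9]
eef_rot: [-3.14, -0.002, 3.002]
ft_force: [0.2, -0.8, -0.1]
opening: 0.982
finger_force: 0.0
```

```bash
python3 - <<'E'
from h import *
import numpy as np
shot("w5"); shot("s5","scene")
a=cv2.resize(cv2.imread("raw_w5.png")[100:300,120:380],(780,600),interpolation=cv2.INTER_CUBIC)
p=cv2.resize(cv2.imread("raw_s5.png")[200:290,190:280],(180,180))
a[420:,600:]=p
cv2.imwrite("pics/c5.png",a)
E
```

```text
scale 1.5625
scale 1.5625
```

View pics/c5.png

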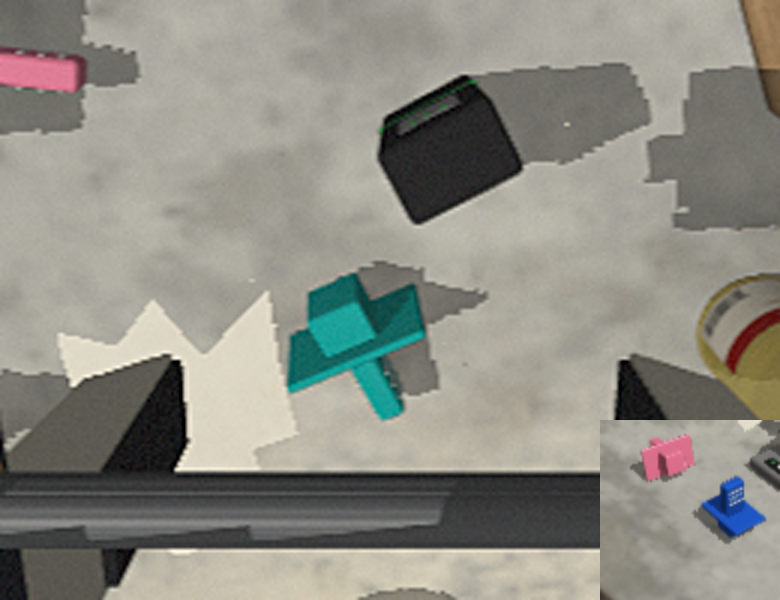

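The blue plug stands upright on the worktop. The pack's top face has corners at about (381,157), (483,95), (521,165) and (417,223) in the crop.

```bash
python3 - <<'E'
from h import *
ci=pickle.load(open("w5.pkl","rb"))
C=np.array([ray(ci,np.array(p)/3+[120,100],100) for p in [(380,156),(484,96),(522,166),(417,224)]])
m=C.mean(0); w=(C[1]+C[2]-C[0]-C[3])[:2]; l=(C[2]+C[3]-C[0]-C[1])[:2]
print(C.round(1).tolist(),m,np.linalg.norm(w)/2,np.linalg.norm(l)/2)
a=np.arctan2(w[1],w[0]); print("width dir deg",np.degrees(a),np.degrees(np.arctan2(l[1],l[0])))
a=(a+np.arctan2(l[1],l[0])+np.pi/2)/2
plan((m[0],m[1],290),a+np.pi/2)
E
```

```text
[[529.1, 239.9, 100.0], [514.0, 277.2, 100.0], [539.2, 287.5, 100.0], [554.6, 249.2, 100.0]] [534.21591872 263.44192543 100.        ] 40.76389925857349 27.2138164426205
width dir deg 111.94186924144691 21.12541215201868
tcp [559.7 242.1 289.8] yaw 3.0001 | d [ 0.0282  0.0175 -0.0002] roll -29.64 n 0.6
```

>>> send_rows:
  series:
    - {"tx":0,"ty":0,"tz":0,"roll":-7.4,"gripper":0.09}
    - {"tx":0,"ty":0,"tz":0,"roll":-7.4,"gripper":0.09}
    - {"tx":0,"ty":0,"tz":0,"roll":-7.4,"gripper":0.09}
    - {"tx":0,"ty":0,"tz":0,"roll":-7.4,"gripper":0.09}
    - {"tx":0.016,"ty":0.029,"tz":0,"roll":0,"gripper":0.09}
    - {"tx":0,"ty":0,"tz":0.04,"roll":0,"gripper":0.09}
    - {"tx":0,"ty":0,"tz":0.03,"roll":0,"gripper":0.09}
    - {"tx":0,"ty":0,"tz":0,"roll":0,"gripper":0.09}
    - {"tx":0,"ty":0,"tz":0,"roll":0,"gripper":0.09}

```text
t: 8.6
tcp_pos: [534.7, 263.5, 221.1]
eef_rot: [-3.142, 0.0, -2.767]
ft_force: [0.1, 0.0, 0.2]
opening: 0.977
finger_force: 0.0
```

```bash
python3 - <<'E'
from h import *
plan((534.2,263.4,141.5),np.radians(201.5)); shot("w6",crop=(120,100,380,295))
E
```

```text
tcp [534.7 263.5 221.1] yaw -2.767 | d [0.0005 0.0001 0.0796] roll -0.04 n 1.6
scale 3.076923076923077
```

View pics/w6.png

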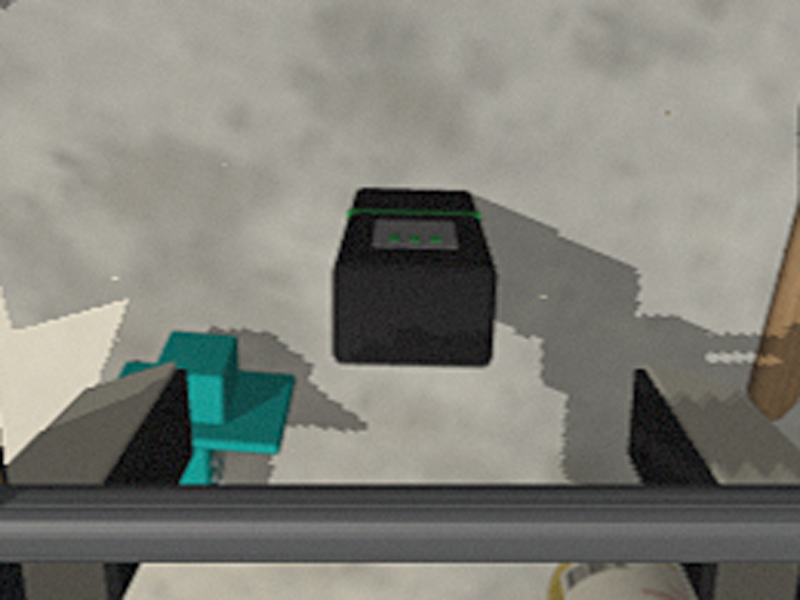

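```bash
python3 - <<'E'
from h import *
ci=pickle.load(open("w6.pkl","rb"))
C=np.array([ray(ci,np.array(p)/3.0769+[120,100],100) for p in [(333,266),(494,266),(494,364),(333,363)]])
m=C.mean(0);print(m,np.linalg.norm(C[1]-C[0]),np.linalg.norm(C[2]-C[1])); plan((m[0],m[1],141.5),np.radians(201.5))
E
```

```text
[534.36644266 263.51669989 100.        ] 42.17697745967787 27.858303560842746
tcp [535.3 263.9 222.1] yaw -2.7668 | d [0.0012 0.     0.0806] roll -0.03 n 1.6
```

>>> send_rows:
  series:
    - {"tx":0.001,"ty":0,"tz":0.03,"roll":0,"gripper":0.09}
    - {"tx":0,"ty":0,"tz":0.03,"roll":0,"gripper":0.09}
    - {"tx":0,"ty":0,"tz":0.02,"roll":0,"gripper":0.09}
    - {"tx":0,"ty":0,"tz":0,"roll":0,"gripper":0.09}
    - {"tx":0,"ty":0,"tz":0,"roll":0,"gripper":0.06}
    - {"tx":0,"ty":0,"tz":0,"roll":0,"gripper":0.035}
    - {"tx":0,"ty":0,"tz":0,"roll":0,"gripper":0.035}
    - {"tx":0,"ty":0,"tz":0,"roll":0,"gripper":0.035}
    - {"tx":0,"ty":0,"tz":0,"roll":0,"gripper":0.035}
    - {"tx":0,"ty":0,"tz":0,"roll":0,"gripper":0.035}
  squeeze: 25

```text
t: 9.65
tcp_pos: [533.6, 264.2, 140.4]
eef_rot: [3.142, 0.0, -2.766]
ft_force: [-0.6, -0.4, 0.2]
opening: 0.509
finger_force: 0.0
```

>>> send_rows:
  series:
    - {"tx":0,"ty":0,"tz":-0.02,"roll":0,"gripper":0.035}
    - {"tx":0,"ty":0,"tz":-0.04,"roll":0,"gripper":0.035}
    - {"tx":0,"ty":0,"tz":-0.04,"roll":0,"gripper":0.035}
    - {"tx":0,"ty":0,"tz":0,"roll":7.4,"gripper":0.035}
    - {"tx":0,"ty":0,"tz":0,"roll":7.4,"gripper":0.035}
    - {"tx":0,"ty":0,"tz":0,"roll":7.4,"gripper":0.035}
    - {"tx":0,"ty":0,"tz":0,"roll":7.4,"gripper":0.035}
    - {"tx":0,"ty":0,"tz":0,"roll":0,"gripper":0.035}

```text
t: 10.45
tcp_pos: [533.2, 264.1, 239.6]
eef_rot: [-3.141, -0.001, 3.0]
ft_force: [0.3, 0.7, -2.7]
opening: 0.482
finger_force: 24.9
```

```bash
python3 - <<'E'
from h import *
s=arm.observe();print(s["opening"]*91.8,s["finger_force"],s["ft_force"])
plan((560,-52,242),np.pi-.142)
E
```

```text
44.269949771203 24.90724951028824 [ 0.27692671  0.72820727 -2.66694444]
tcp [533.2 264.1 239.6] yaw 2.9998 | d [-0.0711 -0.3091 -0.0024] roll 0.01 n 6.2
```

>>> send_rows:
  series:
    - {"tx":-0.005,"ty":-0.025,"tz":0,"roll":0,"gripper":0.035}
    - {"tx":-0.01,"ty":-0.044,"tz":0,"roll":0,"gripper":0.035}
    - {"tx":-0.01,"ty":-0.044,"tz":0,"roll":0,"gripper":0.035}
    - {"tx":-0.01,"ty":-0.044,"tz":0,"roll":0,"gripper":0.035}
    - {"tx":-0.01,"ty":-0.044,"tz":0,"roll":0,"gripper":0.035}
    - {"tx":-0.01,"ty":-0.044,"tz":0,"roll":0,"gripper":0.035}
    - {"tx":-0.01,"ty":-0.04,"tz":0,"roll":0,"gripper":0.035}
    - {"tx":-0.006,"ty":-0.024,"tz":0,"roll":0,"gripper":0.035}
    - {"tx":0,"ty":0,"tz":0,"roll":0,"gripper":0.035}
    - {"tx":0,"ty":0,"tz":0,"roll":0,"gripper":0.035}

```text
t: 11.45
tcp_pos: [560.3, -52.0, 239.7]
eef_rot: [3.141, -0.001, 3.002]
ft_force: [0.1, 0.7, -2.9]
opening: 0.482
finger_force: 24.9
```

```bash
python3 - <<'E'
from h import *
plan((590,-52,242),np.pi-.142); shot("w7"); shot("s7","scene")
a=cv2.resize(cv2.imread("raw_w7.png")[90:300,150:350],(400,420),interpolation=cv2.INTER_CUBIC)
p=cv2.resize(cv2.imread("raw_s7.png")[120:240,240:355],(400,420),interpolation=cv2.INTER_CUBIC)
cv2.imwrite("pics/c7.png",np.hstack([a,p]))
E
```

```text
tcp [560.3 -52.  239.7] yaw 3.0019 | d [-0.0294  0.0041 -0.0023] roll 0.13 n 0.6
scale 1.5625
scale 1.5625
```

View pics/c7.png

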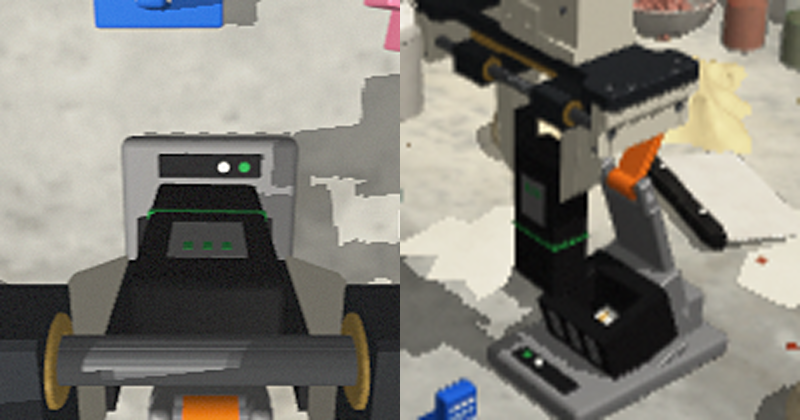

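```bash
python3 - <<'E'
from h import *
ci=pickle.load(open("s7.pkl","rb"))
for x,y,n in ((15,-22,"FR"),(15,22,"FL")):
    X=np.array([560.3,-52,0])+x*np.array([-.99,.14,0])+y*np.array([.14,.99,0])
    for z in (95,100,105): print(n,z,((proj(ci,X+[0,0,z])[0]-[240,120])*[400/115,3.5]+[400,0]).round(1))
a=cv2.resize(cv2.imread("raw_s7.png")[175:215,262:312],(750,600),interpolation=cv2.INTER_CUBIC); g=cv2.cvtColor(a,cv2.COLOR_BGR2GRAY)
r=cv2.imread("raw_s7.png",0)
for u in (275,278,281): print(u,r[192:212,u].tolist())
E
```

```text
FR 95 [548.7 301.7]
FR 100 [548.8 295.5]
FR 105 [548.9 289.3]
FL 95 [507.5 273.1]
FL 100 [507.5 267. ]
FL 105 [507.5 260.9]
275 [11, 7, 8, 12, 11, 10, 30, 81, 103, 100, 102, 103, 109, 110, 114, 126, 187, 176, 105, 99]
278 [8, 8, 12, 9, 10, 8, 9, 10, 18, 62, 103, 106, 110, 111, 111, 109, 110, 107, 109, 106]
281 [9, 11, 8, 8, 6, 8, 10, 12, 9, 9, 13, 30, 22, 22, 19, 9, 9, 16, 33, 48]
```

>>> send_rows:
  series:
    - {"tx":-0.02,"ty":0,"tz":0,"roll":0,"gripper":0.035}
    - {"tx":-0.0185,"ty":0,"tz":0.01,"roll":0,"gripper":0.035}
    - {"tx":0,"ty":0,"tz":0.02,"roll":0,"gripper":0.035}
    - {"tx":0,"ty":0,"tz":0.007,"roll":0,"gripper":0.035}
    - {"tx":0,"ty":0,"tz":0,"roll":0,"gripper":0.035}
    - {"tx":0,"ty":0,"tz":0,"roll":0,"gripper":0.035}
    - {"tx":0,"ty":0,"tz":0,"roll":0,"gripper":0.035}

```text
t: 12.25
tcp_pos: [599.1, -56.9, 205.9]
eef_rot: [-3.14, 0.004, 3.004]
ft_force: [-4.0, -3.9, 13.0]
opening: 0.48
finger_force: 25.0
```

>>> send_rows:
  series:
    - {"tx":-0.003,"ty":0,"tz":0,"roll":0,"gripper":0.035}
    - {"tx":-0.003,"ty":0,"tz":0,"roll":0,"gripper":0.035}
    - {"tx":-0.002,"ty":0,"tz":0,"roll":0,"gripper":0.035}
    - {"tx":0,"ty":0,"tz":0,"roll":0,"gripper":0.035}
    - {"tx":0,"ty":0,"tz":0,"roll":0,"gripper":0.035}
    - {"tx":0,"ty":0,"tz":0,"roll":0,"gripper":0.035}

```text
t: 12.85
tcp_pos: [605.7, -57.2, 206.3]
eef_rot: [-3.141, 0.0, 3.004]
ft_force: [-10.2, 0.1, 19.0]
opening: 0.476
finger_force: 25.0
```

>>> send_rows:
  series:
    - {"tx":0,"ty":0,"tz":-0.008,"roll":0,"gripper":0.035}
    - {"tx":0,"ty":0,"tz":0,"roll":0,"gripper":0.035}
    - {"tx":0,"ty":0,"tz":0,"roll":0,"gripper":0.035}

```text
t: 13.15
tcp_pos: [605.9, -57.2, 210.9]
eef_rot: [3.141, -0.002, 3.002]
ft_force: [-4.8, 0.5, 1.0]
opening: 0.474
finger_force: 25.0
```

```bash
python3 - <<'E'
from h import *
from fit import cr
s=arm.observe(); T=s["tcp_pos"]; print(T.round(1),s["ft_force"].round(1),s["opening"]*91.8)
p=pickle.load(open("fit.pkl","rb")); d,c=cr(*p[:4])
shot("s8","scene"); shot("w8"); ci=pickle.load(open("s8.pkl","rb")); wi=pickle.load(open("w8.pkl","rb"))
R=Ro.from_euler("xyz",s["eef_rot"]).as_matrix()
t2w=lambda X: T+R@np.array(X,float)
print("scene: pack FR foot/FL foot (139)",proj(ci,t2w([15,-22,139])),proj(ci,t2w([15,22,139])),"green band? RR",proj(ci,t2w([-15,-22,139])))
print("block top corners FR FL RR",[proj(ci,c([a,p[4]+b,36])).round(1).tolist() for a,b in((-31,-36),(-31,36),(31,-36))])
print("lever tip",[(a,proj(ci,c([46-85*np.cos(a),0,107+85*np.sin(a)])).round(1).tolist()) for a in(2.15,2.3,2.45)], "pivot",proj(ci,c([46,0,107])))
im=cv2.imread("raw_s8.png"); h=cv2.cvtColor(im,cv2.COLOR_BGR2HSV)
m=cv2.inRange(h,(4,150,100),(16,255,255)); m[:, :280]=0;m[:, 345:]=0
n,l,st,ce=cv2.connectedComponentsWithStats(m); k=1+st[1:,4].argmax(); print("orange",st[k],cv2.minAreaRect(np.argwhere(l==k)[:,::-1].astype(np.float32)))
m=cv2.inRange(h,(50,120,60),(75,255,255)); m[:, :240]=0;m[:,360:]=0;m[:120]=0;m[260:]=0
q=np.argwhere(m)[:,::-1]; print("green",q.tolist()[:60])
w=cv2.imread("raw_w8.png"); hw=cv2.cvtColor(w,cv2.COLOR_BGR2HSV); m=cv2.inRange(hw,(50,120,60),(75,255,255)); q=np.argwhere(m)[:,::-1]; print("wgreen",q.min(0),q.max(0),len(q))
E
```

```text
[605.9 -57.2 210.9] [-4.8  0.5  1. ] 43.527507884670584
scale 1.5625
scale 1.5625
scene: pack FR foot/FL foot (139) [[296.74717038 206.92265006]] [[284.8975616  199.01767478]] green band? RR [[305.87344898 202.48636044]]
block top corners FR FL RR [[[297.8, 217.6]], [[278.7, 204.2]], [[316.1, 202.2]]]
lever tip [(2.15, [[312.7, 137.9]]), (2.3, [[316.3, 138.1]]), (2.45, [[319.6, 139.1]])] pivot [[304.18258262 171.53834565]]
orange [280 109   4   9  22] ((280.9459533691406, 113.17566680908203), (8.219949722290039, 2.794782876968384), 80.53767395019531)
green [[290, 176], [290, 177], [292, 177], [292, 178], [305, 190], [306, 190], [303, 191], [304, 191], [301, 192], [302, 192], [296, 193], [297, 193], [298, 193], [299, 193], [300, 193], [298, 194], [276, 220], [277, 220], [275, 221], [276, 221], [277, 221]]
wgreen [223 134] [284 213] 204
```

First contact reads as the foot on the left pocket rim, so I sit too far left. A vertical pack would also meet the backrest's top. I'll back off and tip the pack 18° against the worktop with a light grip, then insert it along the pocket axis.

>>> send_rows:
  series:
    - {"tx":0.01,"ty":0,"tz":-0.02,"roll":0,"gripper":0.035}
    - {"tx":0.03,"ty":0.01,"tz":0,"roll":0,"gripper":0.035}
    - {"tx":0.035,"ty":0.02,"tz":0,"roll":0,"gripper":0.035}
    - {"tx":0.035,"ty":0.02,"tz":0,"roll":0,"gripper":0.035}
    - {"tx":0,"ty":0,"tz":0.03,"roll":0,"gripper":0.035}
    - {"tx":0,"ty":0,"tz":0.03,"roll":0,"gripper":0.035}
    - {"tx":0,"ty":0,"tz":0.02,"roll":0,"gripper":0.035}
    - {"tx":0,"ty":0,"tz":0,"roll":0,"gripper":0.035}
    - {"tx":0,"ty":0,"tz":0,"roll":0,"gripper":0.035}

```text
t: 14.15
tcp_pos: [505.1, 6.8, 151.1]
eef_rot: [3.141, 0.0, 3.001]
ft_force: [-0.0, 0.1, -1.8]
opening: 0.477
finger_force: 25.0
```

```bash
python3 - <<'E'
from h import *
s=arm.observe(); plan((500,10,140),np.pi-.142); print(s["ft_force"])
ci=camera_info("wrist"); im=get_image("wrist"); cv2.imwrite("raw_w9.png",im); pickle.dump(ci,open("w9.pkl","wb"))
hw=cv2.cvtColor(im,cv2.COLOR_BGR2HSV); m=cv2.inRange(hw,(45,100,60),(80,255,255)); n,l,st,ce=cv2.connectedComponentsWithStats(m); print([x.tolist() for x in st[1:] if x[4]>3])
hw=cv2.cvtColor(cv2.imread("raw_w7.png"),cv2.COLOR_BGR2HSV); m=cv2.inRange(hw,(45,100,60),(80,255,255)); n,l,st,ce=cv2.connectedComponentsWithStats(m); print([x.tolist() for x in st[1:] if x[4]>3])
E
```

```text
tcp [505.1   6.8 151.1] yaw 3.0014 | d [0.0055 0.0024 0.0111] roll 0.1 n 0.2
[-0.00764896  0.11790103 -1.84189866]
[[224, 192, 60, 5, 83], [241, 209, 5, 5, 19], [251, 209, 5, 5, 20], [261, 209, 5, 5, 20]]
[[269, 171, 6, 5, 26], [223, 195, 61, 5, 91], [242, 211, 5, 4, 17], [251, 211, 5, 4, 18], [261, 211, 5, 4, 19]]
```

>>> send_rows:
  series:
    - {"tx":0,"ty":0,"tz":0.005,"roll":0,"gripper":0.035}
    - {"tx":0,"ty":0,"tz":0.002,"roll":0,"gripper":0.035}
    - {"tx":0,"ty":0,"tz":0,"roll":0,"gripper":0.035}
    - {"tx":0,"ty":0,"tz":0,"roll":0,"gripper":0.035}

```text
t: 14.6
tcp_pos: [504.8, 6.6, 144.3]
eef_rot: [3.142, 0.0, 3.001]
ft_force: [0.1, 0.1, -1.5]
opening: 0.48
finger_force: 25.0
```

>>> send_rows:
  series:
    - {"tx":0,"ty":0,"tz":0.002,"roll":0,"gripper":0.035}
    - {"tx":0,"ty":0,"tz":0.001,"roll":0,"gripper":0.035}
    - {"tx":0,"ty":0,"tz":0,"roll":0,"gripper":0.035}
    - {"tx":0,"ty":0,"tz":0,"roll":0,"gripper":0.035}

```text
t: 15.0
tcp_pos: [504.7, 6.7, 141.1]
eef_rot: [3.142, -0.0, 3.001]
ft_force: [-0.1, 0.5, -2.5]
opening: 0.479
finger_force: 25.0
```

>>> send_rows:
  series:
    - {"tx":0,"ty":0,"tz":0.002,"roll":0,"gripper":0.035}
    - {"tx":0,"ty":0,"tz":0.001,"roll":0,"gripper":0.035}
    - {"tx":0,"ty":0,"tz":0,"roll":0,"gripper":0.035}
    - {"tx":0,"ty":0,"tz":0,"roll":0,"gripper":0.035}

```text
t: 15.4
tcp_pos: [505.4, 6.8, 140.6]
eef_rot: [3.141, 0.003, 3.001]
ft_force: [-5.3, 1.0, 20.3]
opening: 0.479
finger_force: 25.0
```

>>> send_rows:
  series:
    - {"tx":0,"ty":0,"tz":0.001,"roll":0,"gripper":0.035}
    - {"tx":0,"ty":0,"tz":0.001,"roll":0,"gripper":0.035}
    - {"tx":0,"ty":0,"tz":0,"roll":0,"gripper":0.035}
    - {"tx":0,"ty":0,"tz":0,"roll":0,"gripper":0.035}

```text
t: 15.8
tcp_pos: [506.7, 6.7, 140.3]
eef_rot: [3.141, 0.008, 3.001]
ft_force: [-5.6, 2.7, 29.3]
opening: 0.481
finger_force: 25.0
```

>>> send_rows:
  series:
    - {"tx":0,"ty":0,"tz":-0.0015,"roll":0,"gripper":0.035}
    - {"tx":0,"ty":0,"tz":0,"roll":0,"gripper":0.035}
    - {"tx":0.003,"ty":0,"tz":-0.0003,"roll":0,"gripper":0.035}
    - {"tx":0.003,"ty":0,"tz":-0.0003,"roll":0,"gripper":0.035}
    - {"tx":0.003,"ty":0,"tz":-0.0003,"roll":0,"gripper":0.035}
    - {"tx":0.003,"ty":0,"tz":0,"roll":0,"gripper":0.035}
    - {"tx":0,"ty":0,"tz":0,"roll":0,"gripper":0.035}
  squeeze: 6

```text
t: 16.5
tcp_pos: [492.8, 8.5, 139.0]
eef_rot: [3.141, 0.001, 3.001]
ft_force: [-0.1, 1.0, 6.3]
opening: 0.478
finger_force: 6.0
```

```bash
cat >> h.py <<'E'
def pack_tilt(n):
    "green band (row, cols) and dots in the wrist picture -> position along the pack (mm above foot from band/dots unknown), fit of tilt later"
    shot(n); im=cv2.imread(f"raw_{n}.png"); hw=cv2.cvtColor(im,cv2.COLOR_BGR2HSV); m=cv2.inRange(hw,(45,100,50),(80,255,255))
    k,l,st,ce=cv2.connectedComponentsWithStats(m); print([(x.tolist(),c.round(1).tolist()) for x,c in zip(st[1:],ce[1:]) if x[4]>3 and 200<x[0]<300])
E
python3 - <<'E'
from h import *
s=arm.observe(); print(s["tcp_pos"],s["ft_force"]); pack_tilt("w10")
E
```

```text
[492.7958653    8.47307103 139.01240862] [-0.13873905  0.96750812  6.31354089]
scale 1.5625
[([224, 201, 59, 5, 117], [253.1, 201.7]), ([241, 213, 5, 4, 15], [243.3, 214.3]), ([251, 213, 5, 4, 18], [253.0, 214.3]), ([261, 213, 5, 4, 17], [262.9, 214.4]), ([217, 283, 8, 4, 25], [220.4, 284.2])]
```

```bash
cat > tilt.py <<'E'
from h import *
from scipy.optimize import fsolve
M=np.array([[0,1,-.001],[-.956,0,-.293],[-.293,.001,.956]]); O=np.array([78.8,-1,-92.3]); F=192/np.tan(np.radians(69.4548/2))
def row(x,z): # tool coords at y=0
    c=M@(np.array([x,0,z])-O); return 186.4+F*c[1]/c[2]
def pt(x0,z0,phi,h): # front-bottom edge at tool (x0,z0); phi = top forward (+tool x)
    return x0+h*np.sin(phi), z0-h*np.cos(phi)
# heights from the upright view (w9: band 194.2, dots 211.2), edge at x=15,z=140.8
b,=fsolve(lambda h:row(*pt(15,140.8,0,h[0]))-194.2,[35]); c,=fsolve(lambda h:row(*pt(15,140.8,0,h[0]))-211.2,[55])
def tilt(band,dots,z0):
    x0,p=fsolve(lambda v:[row(*pt(v[0],z0,v[1],b))-band,row(*pt(v[0],z0,v[1],c))-dots],[5,.1]); return x0,np.degrees(p)
if __name__=="__main__":
    import sys; print("b,c",b,c); print(tilt(*map(float,sys.argv[1:4])))
E
python3 - <<'E'
import cv2,numpy as np
im=cv2.imread("raw_w9.png"); m=cv2.inRange(cv2.cvtColor(im,cv2.COLOR_BGR2HSV),(45,100,50),(80,255,255))
_,l,st,ce=cv2.connectedComponentsWithStats(m); print(ce[1:].round(1).tolist(),st[1:,4])
E
python3 tilt.py 201.7 214.3 139.0
```

```text
[[249.9, 193.0], [243.3, 211.3], [253.0, 211.4], [262.8, 211.4]] [95 19 20 20]
b,c 44.09519758768095 76.41632346714285
(np.float64(4.7655407053189585), np.float64(6.571023625555646))
```

>>> send_rows:
  series:
    - {"tx":0.003,"ty":0,"tz":0,"roll":0,"gripper":0.035}
    - {"tx":0.003,"ty":0,"tz":0,"roll":0,"gripper":0.035}
    - {"tx":0.003,"ty":0,"tz":0.0003,"roll":0,"gripper":0.035}
    - {"tx":0.003,"ty":0,"tz":0.0003,"roll":0,"gripper":0.035}
    - {"tx":0.003,"ty":0,"tz":0.0004,"roll":0,"gripper":0.035}
    - {"tx":0.001,"ty":0,"tz":0,"roll":0,"gripper":0.035}
    - {"tx":0,"ty":0,"tz":0,"roll":0,"gripper":0.035}

```text
t: 17.25
tcp_pos: [476.4, 10.6, 137.2]
eef_rot: [3.142, -0.001, 3.001]
ft_force: [-0.1, 1.4, 2.0]
opening: 0.477
finger_force: 6.0
```

```bash
python3 - <<'E'
from h import *
s=arm.observe(); print(s["tcp_pos"],s["ft_force"]); pack_tilt("w11")
E
```

```text
[476.43495932  10.64741612 137.19428332] [-0.05168912  1.39291376  1.95428606]
scale 1.5625
[([224, 214, 10, 3, 13], [227.7, 214.4]), ([235, 214, 48, 2, 50], [259.4, 214.0]), ([242, 218, 4, 2, 6], [243.8, 218.3]), ([251, 218, 5, 2, 7], [253.1, 218.3]), ([261, 218, 4, 2, 6], [262.7, 218.3]), ([218, 297, 7, 7, 39], [221.0, 300.4])]
```

```bash
sed -i 's/-194.2/-193.4/;s/-211.2/-211.4/' tilt.py; python3 tilt.py 201.7 214.3 139.0;python3 tilt.py 214.1 218.3 137.2
```

```text
b,c 42.279592593160416 76.73705895031051
(np.float64(3.640184228742007), np.float64(7.445538377510251))
b,c 42.279592593160416 76.73705895031051
(np.float64(-14.02718602244052), np.float64(18.483529255739043))
```

>>> send_rows:
  series:
    - {"tx":0,"ty":0,"tz":0,"roll":0,"gripper":0.035}
    - {"tx":0,"ty":0,"tz":0,"roll":0,"gripper":0.035}
    - {"tx":0,"ty":0,"tz":-0.015,"roll":0,"gripper":0.035}
    - {"tx":0,"ty":0,"tz":-0.03,"roll":0,"gripper":0.035}
    - {"tx":0,"ty":0,"tz":-0.04,"roll":0,"gripper":0.035}
    - {"tx":-0.03,"ty":-0.015,"tz":0,"roll":0,"gripper":0.035}
    - {"tx":-0.035,"ty":-0.017,"tz":0,"roll":0,"gripper":0.035}
    - {"tx":-0.03,"ty":-0.015,"tz":0,"roll":0,"gripper":0.035}
    - {"tx":-0.01,"ty":-0.004,"tz":0,"roll":0,"gripper":0.035}
    - {"tx":0,"ty":0,"tz":0,"roll":0,"gripper":0.035}
    - {"tx":0,"ty":0,"tz":0,"roll":0,"gripper":0.035}
  squeeze: 25

```text
t: 18.4
tcp_pos: [572.6, -54.2, 221.6]
eef_rot: [3.141, -0.003, 3.001]
ft_force: [-1.3, 0.1, -2.2]
opening: 0.478
finger_force: 25.0
```

```bash
cat >> h.py <<'E'
def dk():
    s=arm.observe(); d=s["tcp_pos"][:2]-[620.4,-59.3]; print("h",(d@[.99,-.1415]).round(1),"l",(d@[.1415,.99]).round(1),"z",s["tcp_pos"][2].round(1),"f",s["ft_force"].round(1),"open",round(s["opening"]*91.8,1))
E
python3 - <<'E'
from h import *
dk(); plan((573.7,-54.9,219.6),np.pi-.142); pack_tilt("w12")
im=cv2.imread("raw_w12.png",0)
for v in (170,180,190,196,202,208,214,220): print(v,im[v,200:312:1].tolist())
E
```

```text
h -48.0 l -1.7 z 221.6 f [-1.3  0.1 -2.2] open 43.9
tcp [572.6 -54.2 221.6] yaw 3.001 | d [-0.0012 -0.0006  0.002 ] roll 0.08 n 0.0
scale 1.5625
[([270, 164, 7, 6, 32], [273.3, 166.4]), ([223, 214, 61, 3, 69], [252.2, 214.2]), ([241, 218, 5, 2, 7], [242.9, 218.3]), ([251, 218, 5, 2, 7], [253.1, 218.3]), ([261, 218, 4, 2, 6], [262.7, 218.3])]
170 [200, 197, 199, 202, 201, 198, 202, 208, 175, 134, 150, 162, 165, 163, 164, 162, 162, 164, 161, 166, 165, 164, 163, 163, 162, 163, 173, 136, 55, 38, 46, 47, 42, 45, 46, 48, 43, 47, 46, 45, 45, 48, 46, 46, 51, 48, 46, 51, 50, 47, 46, 47, 43, 49, 46, 51, 48, 48, 49, 46, 29, 31, 22, 30, 35, 40, 47, 45, 44, 45, 43, 40, 42, 39, 39, 45, 46, 56, 50, 47, 51, 40, 61, 132, 166, 163, 157, 159, 158, 157, 158, 159, 158, 159, 157, 158, 161, 163, 151, 133, 111, 103, 113, 120, 120, 120, 122, 116, 162, 190, 148, 115]
180 [200, 196, 196, 195, 195, 195, 196, 197, 174, 146, 150, 157, 161, 165, 162, 163, 165, 162, 161, 164, 162, 167, 162, 164, 161, 163, 163, 161, 164, 165, 161, 163, 161, 162, 160, 162, 159, 165, 162, 161, 159, 160, 157, 165, 165, 161, 161, 165, 1
[... 2618 characters left out ...]
51, 47, 47, 45, 54, 44, 49, 46, 50, 49, 50, 51, 53, 49, 44, 47, 55, 66, 74, 66, 52, 40, 45, 39, 40, 51, 101, 119, 114, 112, 109, 111, 116, 112, 103, 88, 118, 143, 138, 137, 136, 141, 139, 141, 141, 139, 139, 138, 140]
220 [183, 179, 187, 173, 152, 121, 100, 100, 101, 110, 108, 111, 109, 101, 55, 6, 13, 35, 49, 50, 29, 21, 17, 25, 25, 22, 22, 24, 22, 31, 21, 24, 37, 83, 96, 96, 99, 93, 97, 98, 89, 93, 92, 92, 90, 93, 93, 93, 95, 93, 93, 92, 92, 91, 91, 89, 96, 93, 95, 91, 92, 89, 89, 91, 92, 95, 92, 95, 94, 94, 95, 95, 98, 77, 29, 24, 27, 34, 19, 17, 21, 28, 19, 28, 18, 23, 22, 39, 42, 33, 18, 8, 55, 97, 113, 109, 108, 106, 106, 106, 109, 110, 118, 132, 136, 135, 136, 139, 139, 135, 133, 136]
```

The profile gives block edges at columns 216.0 and 288.6 (centre 252.3) and the pack centre at about 253.2. So I shift 0.9 mm right, then go down along the axis.

>>> send_rows:
  series:
    - {"tx":-0.0005,"ty":-0.001,"tz":0,"roll":0,"gripper":0.035}
    - {"tx":-0.0031,"ty":0,"tz":0.0095,"roll":0,"gripper":0.035}
    - {"tx":-0.0031,"ty":0,"tz":0.0095,"roll":0,"gripper":0.035}
    - {"tx":0,"ty":0,"tz":0,"roll":0,"gripper":0.035}
    - {"tx":-0.0012,"ty":0,"tz":0.0038,"roll":0,"gripper":0.035}
    - {"tx":0,"ty":0,"tz":0,"roll":0,"gripper":0.035}
    - {"tx":0,"ty":0,"tz":0,"roll":0,"gripper":0.035}
  squeeze: 20

```text
t: 19.15
tcp_pos: [581.5, -56.8, 199.7]
eef_rot: [3.142, 0.0, 3.001]
ft_force: [-0.4, 0.2, -2.7]
opening: 0.481
finger_force: 20.0
```

>>> send_rows:
  series:
    - {"tx":-0.0009,"ty":0,"tz":0.0029,"roll":0,"gripper":0.035}
    - {"tx":-0.0009,"ty":0,"tz":0.0029,"roll":0,"gripper":0.035}
    - {"tx":0,"ty":0,"tz":0,"roll":0,"gripper":0.035}
    - {"tx":0,"ty":0,"tz":0,"roll":0,"gripper":0.035}

```text
t: 19.55
tcp_pos: [583.2, -57.0, 193.7]
eef_rot: [3.141, -0.0, 3.001]
ft_force: [-0.7, 0.7, -1.3]
opening: 0.476
finger_force: 20.0
```

```bash
python3 -c "
from h import *
dk(); pack_tilt('w13')"
```

```text
h -37.1 l -3.0 z 193.7 f [-0.7  0.7 -1.3] open 43.7
scale 1.5625
[([274, 158, 7, 7, 36], [276.9, 161.2]), ([223, 214, 61, 3, 67], [253.0, 214.1]), ([241, 218, 5, 2, 8], [243.0, 218.4]), ([251, 218, 5, 2, 7], [253.1, 218.3]), ([261, 218, 4, 2, 5], [262.4, 218.2])]
```

>>> send_rows:
  series:
    - {"tx":-0.0007,"ty":0,"tz":0.0029,"roll":0,"gripper":0.035}
    - {"tx":-0.0007,"ty":0,"tz":0.0029,"roll":0,"gripper":0.035}
    - {"tx":-0.0009,"ty":0,"tz":0.0029,"roll":0,"gripper":0.035}
    - {"tx":0,"ty":0,"tz":0,"roll":0,"gripper":0.035}
    - {"tx":0,"ty":0,"tz":0,"roll":0,"gripper":0.035}
  squeeze: 12

```text
t: 20.1
tcp_pos: [585.5, -57.3, 185.0]
eef_rot: [3.141, -0.0, 3.001]
ft_force: [0.7, -0.3, -3.2]
opening: 0.48
finger_force: 12.0
```

>>> send_rows:
  series:
    - {"tx":-0.0009,"ty":0,"tz":0.0029,"roll":0,"gripper":0.035}
    - {"tx":-0.0009,"ty":0,"tz":0.0029,"roll":0,"gripper":0.035}
    - {"tx":-0.0009,"ty":0,"tz":0.0029,"roll":0,"gripper":0.035}
    - {"tx":0,"ty":0,"tz":0,"roll":0,"gripper":0.035}
    - {"tx":0,"ty":0,"tz":0,"roll":0,"gripper":0.035}

```text
t: 20.6
tcp_pos: [588.1, -57.7, 176.4]
eef_rot: [3.141, -0.0, 3.001]
ft_force: [-0.7, -0.6, -1.6]
opening: 0.477
finger_force: 12.0
```

>>> send_rows:
  series:
    - {"tx":-0.0009,"ty":0,"tz":0.0029,"roll":0,"gripper":0.035}
    - {"tx":-0.0009,"ty":0,"tz":0.0029,"roll":0,"gripper":0.035}
    - {"tx":0,"ty":0,"tz":0,"roll":0,"gripper":0.035}
    - {"tx":-0.0006,"ty":0,"tz":0.0019,"roll":0,"gripper":0.035}
    - {"tx":0,"ty":0,"tz":0,"roll":0,"gripper":0.035}
    - {"tx":0,"ty":0,"tz":0,"roll":0,"gripper":0.035}

```text
t: 21.2
tcp_pos: [590.5, -58.0, 168.8]
eef_rot: [3.142, 0.0, 3.001]
ft_force: [-0.3, 0.5, -1.6]
opening: 0.481
finger_force: 12.0
```

```bash
python3 -c "
from h import *
dk(); pack_tilt('w14')"
```

```text
h -29.7 l -2.9 z 168.8 f [-0.3  0.5 -1.6] open 44.2
scale 1.5625
[([276, 156, 8, 7, 44], [279.3, 159.1]), ([223, 214, 61, 3, 69], [253.9, 214.2]), ([241, 218, 5, 2, 6], [243.0, 218.2]), ([251, 218, 5, 2, 6], [253.2, 218.2]), ([261, 218, 4, 2, 5], [262.4, 218.2])]
```

>>> send_rows:
  series:
    - {"tx":-0.0004,"ty":0,"tz":0.0014,"roll":0,"gripper":0.035}
    - {"tx":0,"ty":0,"tz":0,"roll":0,"gripper":0.035}
    - {"tx":0,"ty":0,"tz":0,"roll":0,"gripper":0.035}
    - {"tx":0,"ty":0,"tz":0,"roll":0,"gripper":0.05}
    - {"tx":0,"ty":0,"tz":0,"roll":0,"gripper":0.06}
    - {"tx":0,"ty":0,"tz":0,"roll":0,"gripper":0.07}
    - {"tx":0,"ty":0,"tz":0,"roll":0,"gripper":0.07}

```text
t: 21.95
tcp_pos: [591.0, -58.1, 167.5]
eef_rot: [3.142, 0.0, 3.001]
ft_force: [-0.6, -0.6, -0.4]
opening: 0.74
finger_force: 0.0
```

```bash
python3 -c "
from h import *
dk(); pack_tilt('w15')"
```

```text
h -29.3 l -3.0 z 167.5 f [-0.6 -0.6 -0.4] open 67.9
scale 1.5625
[([276, 155, 8, 8, 44], [279.6, 158.8]), ([225, 211, 8, 1, 8], [228.5, 211.0])]
```

>>> send_rows:
  series:
    - {"tx":0.0031,"ty":0,"tz":-0.0095,"roll":0,"gripper":0.07}
    - {"tx":0.0062,"ty":0,"tz":-0.019,"roll":0,"gripper":0.07}
    - {"tx":0.0093,"ty":0,"tz":-0.0285,"roll":0,"gripper":0.07}
    - {"tx":0,"ty":0.003,"tz":-0.045,"roll":0,"gripper":0.03}
    - {"tx":0,"ty":0,"tz":-0.041,"roll":0,"gripper":0}
    - {"tx":0,"ty":0,"tz":0,"roll":0,"gripper":0}
    - {"tx":0,"ty":0,"tz":0,"roll":0,"gripper":0}

```text
t: 22.7
tcp_pos: [572.9, -52.5, 311.9]
eef_rot: [-3.141, 0.003, 3.001]
ft_force: [-0.0, 0.4, 0.2]
opening: 0.466
finger_force: 0.0
```

```bash
python3 - <<'E'
from h import *
from fit import cr
dk(); p=pickle.load(open("fit.pkl","rb")); d,c=cr(*p[:4])
shot("s16","scene"); shot("t16","top")
for n in ("s16","t16"):
    im=cv2.imread(f"raw_{n}.png"); ci=pickle.load(open(n+".pkl","rb")); h=cv2.cvtColor(im,cv2.COLOR_BGR2HSV); m=cv2.inRange(h,(4,170,110),(15,255,255))
    k,l,st,ce=cv2.connectedComponentsWithStats(m)
    print(n,[(x.tolist(),q.round(1).tolist()) for x,q in zip(st[1:],ce[1:]) if x[4]>15])
    for a in (2.15,2.25,2.35,2.45): print(a,[proj(ci,c([46-r*np.cos(a),0,107+r*np.sin(a)])).round(1).tolist()[0] for r in (0,45,85)])
    # pack top corners for 0 / 5 mm proud
    for q in (0,5): print("packtop",q,[proj(ci,c([x,p[4]+y,100+q])).round(1).tolist()[0] for x,y in((-15,-22),(-15,22),(15,22),(15,-22))])
im=cv2.imread("raw_t16.png",0); print(im[140:205:1,282].tolist())
E
```

```text
h -48.0 l 0.0 z 311.9 f [-0.   0.4  0.2] open 42.8
scale 1.5625
scale 1.5625
s16 [([263, 125, 10, 8, 34], [268.1, 128.7]), ([300, 139, 24, 38, 264], [311.4, 157.1]), ([382, 152, 93, 36, 2309], [428.1, 169.7])]
2.15 [[304.2, 171.5], [308.6, 154.0], [312.7, 137.9]]
2.25 [[304.2, 171.5], [309.9, 154.0], [315.1, 138.0]]
2.35 [[304.2, 171.5], [311.1, 154.2], [317.4, 138.4]]
2.45 [[304.2, 171.5], [312.3, 154.5], [319.6, 139.1]]
packtop 0 [[293.2, 192.8], [281.1, 185.0], [290.1, 177.8], [302.4, 185.3]]
packtop 5 [[292.8, 191.3], [280.6, 183.5], [289.7, 176.3], [302.0, 183.8]]
t16 []
2.15 [[287.0, 151.3], [289.1, 143.0], [291.0, 135.0]]
2.25 [[287.0, 151.3], [289.3, 141.1], [291.6, 131.4]]
2.35 [[287.0, 151.3], [289.6, 139.4], [292.1, 127.9]]
2.45 [[287.0, 151.3], [289.9, 137.7], [292.6, 124.8]]
packtop 0 [[293.1, 179.1], [273.8, 175.8], [276.0, 162.9], [295.5, 166.2]]
packtop 5 [[293.2, 179.6], [273.7, 176.3], [275.9, 163.3], [295.6, 166.6]]
[98, 98, 99, 99, 98, 97, 97, 96, 96, 94, 92, 91, 90, 89, 88, 86, 85, 84, 82, 81, 81, 80, 79, 78, 77, 75, 74, 72, 71, 69, 68, 65, 65, 60, 60, 58, 54, 53, 51, 46, 44, 42, 41, 39, 45, 40, 30, 26, 28, 36, 68, 82, 75, 65, 95, 112, 113, 112, 111, 110, 108, 108, 110, 109, 110]
```

>>> send_rows:
  series:
    - {"tx":-0.03,"ty":0,"tz":0,"roll":0,"gripper":0}
    - {"tx":-0.045,"ty":0,"tz":0,"roll":0,"gripper":0}
    - {"tx":-0.04,"ty":0,"tz":0,"roll":0,"gripper":0}
    - {"tx":-0.02,"ty":0,"tz":0,"roll":0,"gripper":0}
    - {"tx":0,"ty":0,"tz":0,"roll":0,"gripper":0}
    - {"tx":0,"ty":0,"tz":0,"roll":0,"gripper":0}
    - {"tx":0,"ty":0,"tz":0.02,"roll":0,"gripper":0}
    - {"tx":0,"ty":0,"tz":0.026,"roll":0,"gripper":0}
    - {"tx":0,"ty":0,"tz":0,"roll":0,"gripper":0}
    - {"tx":0,"ty":0,"tz":0,"roll":0,"gripper":0}

```text
t: 23.8
tcp_pos: [705.8, -71.3, 264.9]
eef_rot: [3.141, -0.001, 3.001]
ft_force: [0.5, 0.3, 0.7]
opening: 0.003
finger_force: 0.0
```

```bash
python3 - <<'E'
from h import *
from fit import cr
dk(); p=pickle.load(open("fit.pkl","rb")); d,c=cr(*p[:4])
im=cv2.imread("raw_s16.png"); ci=pickle.load(open("s16.pkl","rb")); m=cv2.inRange(cv2.cvtColor(im,cv2.COLOR_BGR2HSV),(45,90,50),(80,255,255)); m[:, :270]=0; m[:,315:]=0; m[:160]=0
q=np.argwhere(m)[:,::-1]; print(q.tolist()[:50])
for k in (0,5): print(k,"band",[proj(ci,c([-15,p[4]+y,42.3+k])).round(1).tolist()[0] for y in(-22,22)],"dots",[proj(ci,c([-15,p[4]+y,76.7+k])).round(1).tolist()[0] for y in(-8,0,8)])
E
```

```text
h 86.3 l 0.2 z 264.9 f [0.5 0.3 0.7] open 0.3
[[286, 195], [287, 196], [288, 197], [306, 201], [305, 202], [306, 202], [304, 203], [305, 203], [303, 204], [304, 204], [302, 205], [303, 205], [301, 206], [302, 206], [300, 207], [301, 207], [298, 208], [299, 208], [300, 208], [298, 209], [299, 209], [276, 220], [277, 220], [275, 221], [276, 221], [277, 221]]
0 band [[298.2, 209.2], [286.4, 201.2]] dots [[291.4, 197.0], [289.2, 195.6], [287.0, 194.2]]
5 band [[297.8, 207.8], [285.9, 199.9]] dots [[290.9, 195.6], [288.7, 194.2], [286.5, 192.7]]
```

>>> send_rows:
  series:
    - {"tx":0.01,"ty":0,"tz":0,"roll":0,"gripper":0}
    - {"tx":0.012,"ty":0,"tz":0,"roll":0,"gripper":0}
    - {"tx":0.01,"ty":0,"tz":0,"roll":0,"gripper":0}
    - {"tx":0.01,"ty":0,"tz":0,"roll":0,"gripper":0}
    - {"tx":0.01,"ty":0,"tz":0,"roll":0,"gripper":0}
    - {"tx":0.01,"ty":0,"tz":0,"roll":0,"gripper":0}

```text
t: 24.4
tcp_pos: [646.9, -63.1, 268.9]
eef_rot: [-3.141, 0.011, 3.001]
ft_force: [5.1, -0.2, 4.4]
opening: 0.005
finger_force: 2.7
```

```bash
python3 - <<'E'
from h import *
from fit import cr
dk()
P=None
for psi in range(0,117,9):
    t=np.radians(psi); r=53+9*min(psi,90)/90
    n=np.array([np.cos(t),np.sin(t)]); q=np.array([10.7,146])+r*np.array([-np.sin(t),np.cos(t)])+n*(4+9.5*abs(np.cos(t)))
    print(psi,"h",q[0].round(1),"TCPz",(q[1]+65.5).round(1), "" if P is None else ("tx %.1f tz %.1f"%(P[0]-q[0],P[1]-q[1]))); P=q
E
```

```text
h 26.8 l -0.0 z 268.9 f [ 5.1 -0.2  4.4] open 0.5
0 h 24.2 TCPz 264.5 
9 h 15.5 TCPz 266.8 tx 8.7 tz -2.3
18 h 6.2 TCPz 267.6 tx 9.3 tz -0.8
27 h -3.5 TCPz 266.8 tx 9.6 tz 0.9
36 h -13.1 TCPz 264.2 tx 9.6 tz 2.6
45 h -22.4 TCPz 259.7 tx 9.3 tz 4.4
54 h -30.9 TCPz 253.6 tx 8.5 tz 6.2
63 h -38.4 TCPz 245.8 tx 7.4 tz 7.8
72 h -44.4 TCPz 236.7 tx 6.0 tz 9.1
81 h -48.8 TCPz 226.5 tx 4.4 tz 10.2
90 h -51.3 TCPz 215.5 tx 2.5 tz 11.0
99 h -51.4 TCPz 207.2 tx 0.1 tz 8.3
108 h -50.4 TCPz 198.9 tx -1.0 tz 8.3
```

>>> send_rows:
  series:
    - {"tx":0.008,"ty":0,"tz":0,"roll":0,"gripper":0}
    - {"tx":0.01,"ty":0,"tz":0,"roll":0,"gripper":0}
    - {"tx":0.0095,"ty":0,"tz":0.001,"roll":0,"gripper":0}
    - {"tx":0.0095,"ty":0,"tz":0.0026,"roll":0,"gripper":0}
    - {"tx":0.0093,"ty":0,"tz":0.0044,"roll":0,"gripper":0}
    - {"tx":0,"ty":0,"tz":0,"roll":0,"gripper":0}

```text
t: 25.0
tcp_pos: [600.2, -56.4, 259.1]
eef_rot: [-3.141, 0.007, 3.001]
ft_force: [5.1, -1.1, 1.0]
opening: 0.002
finger_force: 1.6
```

```bash
python3 - <<'E'
from h import *
dk()
E
```

```text
h -20.4 l -0.0 z 259.1 f [ 5.1 -1.1  1. ] open 0.2
```

>>> send_rows:
  series:
    - {"tx":0.0095,"ty":0,"tz":0.006,"roll":0,"gripper":0}
    - {"tx":0.0075,"ty":0,"tz":0.0078,"roll":0,"gripper":0}
    - {"tx":0.006,"ty":0,"tz":0.0091,"roll":0,"gripper":0}
    - {"tx":0.0044,"ty":0,"tz":0.0102,"roll":0,"gripper":0}
    - {"tx":0.0025,"ty":0,"tz":0.011,"roll":0,"gripper":0}
    - {"tx":0,"ty":0,"tz":0,"roll":0,"gripper":0}
    - {"tx":0,"ty":0,"tz":0,"roll":0,"gripper":0}

```text
t: 25.7
tcp_pos: [570.2, -52.2, 213.8]
eef_rot: [-3.141, 0.002, 3.001]
ft_force: [0.9, -0.3, 4.2]
opening: 0.005
finger_force: 1.7
```

>>> send_rows:
  series:
    - {"tx":0,"ty":0,"tz":0.006,"roll":0,"gripper":0}
    - {"tx":0,"ty":0,"tz":0.004,"roll":0,"gripper":0}
    - {"tx":0,"ty":0,"tz":0,"roll":0,"gripper":0}
    - {"tx":0,"ty":0,"tz":0,"roll":0,"gripper":0}

```text
t: 26.1
tcp_pos: [570.5, -52.2, 204.0]
eef_rot: [-3.141, 0.003, 3.001]
ft_force: [1.7, 0.5, 5.0]
opening: 0.002
finger_force: 2.6
```

```bash
python3 - <<'E'
from h import *
dk()
E
```

```text
h -50.4 l -0.0 z 204.0 f [1.7 0.5 5. ] open 0.2
```

>>> send_rows:
  series:
    - {"tx":0.008,"ty":0,"tz":0.002,"roll":0,"gripper":0}
    - {"tx":0,"ty":0,"tz":0.003,"roll":0,"gripper":0}
    - {"tx":0,"ty":0,"tz":0.002,"roll":0,"gripper":0}
    - {"tx":0,"ty":0,"tz":0,"roll":0,"gripper":0}
    - {"tx":0,"ty":0,"tz":0,"roll":0,"gripper":0}

```text
t: 26.6
tcp_pos: [563.2, -51.2, 198.1]
eef_rot: [-3.141, 0.005, 3.001]
ft_force: [0.5, -0.2, 11.6]
opening: 0.005
finger_force: 5.3
```

>>> send_rows:
  series:
    - {"tx":0,"ty":0,"tz":0.002,"roll":0,"gripper":0}
    - {"tx":0,"ty":0,"tz":0,"roll":0,"gripper":0}
    - {"tx":0,"ty":0,"tz":0,"roll":0,"gripper":0}

```text
t: 26.9
tcp_pos: [563.3, -51.2, 197.4]
eef_rot: [-3.141, 0.006, 3.001]
ft_force: [-2.0, 0.5, 19.8]
opening: 0.009
finger_force: 9.7
```

>>> send_rows:
  series:
    - {"tx":0,"ty":0,"tz":0.0015,"roll":0,"gripper":0}
    - {"tx":0,"ty":0,"tz":0,"roll":0,"gripper":0}
    - {"tx":0,"ty":0,"tz":0,"roll":0,"gripper":0}

```text
t: 27.2
tcp_pos: [563.4, -51.2, 197.0]
eef_rot: [-3.141, 0.007, 3.001]
ft_force: [-5.1, 1.3, 28.0]
opening: 0.002
finger_force: 13.6
```

```bash
python3 - <<'E'
from h import *
from fit import cr
dk(); p=pickle.load(open("fit.pkl","rb")); d,c=cr(*p[:4])
shot("s17","scene"); im=cv2.imread("raw_s17.png"); ci=pickle.load(open("s17.pkl","rb")); h=cv2.cvtColor(im,cv2.COLOR_BGR2HSV)
m=cv2.inRange(h,(4,150,80),(16,255,255)); m[:,340:]=0; k,l,st,ce=cv2.connectedComponentsWithStats(m); print([(x.tolist(),q.round(1).tolist()) for x,q in zip(st[1:],ce[1:]) if x[4]>8])
i=1+st[1:,4].argmax(); q=np.argwhere(l==i)[:,::-1]; print("left/bottom pts",q[q[:,0].argmin()],q[q[:,1].argmax()],q[q[:,0]==q[:,0].max()])
for a in (0,.05,.1,.15): print(a,[proj(ci,c(np.array([46,0,107])+[-85*np.cos(a)+b*np.sin(a),y,85*np.sin(a)+b*np.cos(a)])).round(1).tolist()[0] for y in(-11,11) for b in (-4,4)])
m=cv2.inRange(h,(45,90,50),(80,255,255)); m[:, :280]=0; m[:,315:]=0; m[:160]=0; print(np.argwhere(m)[:,::-1].tolist()[:50])
E
```

```text
h -57.6 l -0.1 z 197.0 f [-5.1  1.3 28. ] open 0.2
scale 1.5625
[([303, 104, 12, 7, 53], [308.5, 107.7]), ([188, 111, 13, 3, 15], [194.4, 112.1]), ([276, 176, 21, 19, 100], [287.2, 186.5])]
left/bottom pts [276 190] [281 194] [[296 183]]
0 [[281.6, 195.5], [280.8, 193.1], [275.6, 191.5], [274.8, 189.1]]
0.05 [[281.2, 194.2], [280.5, 191.8], [275.2, 190.3], [274.5, 187.8]]
0.1 [[280.8, 193.0], [280.2, 190.4], [274.8, 189.0], [274.2, 186.4]]
0.15 [[280.5, 191.6], [280.1, 188.9], [274.4, 187.6], [274.0, 185.0]]
[[286, 196], [287, 197], [288, 198], [289, 198], [290, 198], [306, 203], [307, 203], [305, 204], [306, 204], [304, 205], [305, 205], [303, 206], [304, 206], [302, 207], [303, 207], [301, 208], [302, 208], [299, 209], [300, 209], [301, 209], [298, 210], [299, 210]]
```

>>> send_rows:
  series:
    - {"tx":0,"ty":0,"tz":-0.006,"roll":0,"gripper":0}
    - {"tx":0.011,"ty":0,"tz":0,"roll":0,"gripper":0}
    - {"tx":0,"ty":0,"tz":0.004,"roll":0,"gripper":0}
    - {"tx":0,"ty":0,"tz":0.002,"roll":0,"gripper":0}
    - {"tx":0,"ty":0,"tz":0.002,"roll":0,"gripper":0}
    - {"tx":0,"ty":0,"tz":0.001,"roll":0,"gripper":0}
    - {"tx":0,"ty":0,"tz":0,"roll":0,"gripper":0}
    - {"tx":0,"ty":0,"tz":0,"roll":0,"gripper":0}

```text
t: 28.05
tcp_pos: [550.7, -49.2, 192.4]
eef_rot: [-3.141, 0.001, 3.001]
ft_force: [-12.3, 1.9, 30.4]
opening: 0.003
finger_force: 16.3
```

>>> send_rows:
  series:
    - {"tx":0,"ty":0,"tz":0.0015,"roll":0,"gripper":0}
    - {"tx":0,"ty":0,"tz":0,"roll":0,"gripper":0}
    - {"tx":0,"ty":0,"tz":0,"roll":0,"gripper":0}

```text
t: 28.35
tcp_pos: [550.8, -49.2, 192.0]
eef_rot: [-3.141, 0.002, 3.001]
ft_force: [-15.0, 2.0, 37.3]
opening: 0.003
finger_force: 20.1
```

>>> send_rows:
  series:
    - {"tx":0,"ty":0,"tz":-0.01,"roll":0,"gripper":0}
    - {"tx":0,"ty":0,"tz":-0.03,"roll":0,"gripper":0}
    - {"tx":0.02,"ty":0.02,"tz":-0.04,"roll":0,"gripper":0}
    - {"tx":0.02,"ty":0.04,"tz":0,"roll":0,"gripper":0}
    - {"tx":0,"ty":0.045,"tz":0,"roll":0,"gripper":0}
    - {"tx":0,"ty":0,"tz":0,"roll":0,"gripper":0}
    - {"tx":0,"ty":0,"tz":0,"roll":0,"gripper":0}

```text
t: 29.05
tcp_pos: [526.0, 60.9, 266.9]
eef_rot: [-3.141, -0.001, 3.003]
ft_force: [-0.7, -0.5, -1.4]
opening: 0.01
finger_force: 0.0
```

```bash
python3 - <<'E'
from h import *
dk(); shot("s18","scene"); im=cv2.imread("raw_s18.png"); h=cv2.cvtColor(im,cv2.COLOR_BGR2HSV)
m=cv2.inRange(h,(4,150,80),(16,255,255)); m[:,340:]=0; k,l,st,ce=cv2.connectedComponentsWithStats(m); i=1+st[1:,4].argmax(); q=np.argwhere(l==i)[:,::-1]; print(st[i],"left/bottom",q[q[:,0].argmin()],q[q[:,1].argmax()])
m=cv2.inRange(h,(45,90,50),(80,255,255)); m[:, :280]=0; m[:,315:]=0; m[:160]=0; print(np.argwhere(m)[:,::-1].tolist())
m=cv2.inRange(h,(105,150,60),(125,255,255)); m[:200]=0; k,l,st,ce=cv2.connectedComponentsWithStats(m); i=1+st[1:,4].argmax(); print("blue",st[i])
E
```

```text
h -110.4 l 105.7 z 266.9 f [-0.7 -0.5 -1.4] open 1.0
scale 1.5625
[276 168  33  27 295] left/bottom [276 189] [281 194]
[[286, 196], [287, 196], [287, 197], [289, 198], [290, 198], [306, 203], [307, 203], [305, 204], [306, 204], [304, 205], [305, 205], [303, 206], [304, 206], [302, 207], [303, 207], [301, 208], [302, 208], [300, 209], [301, 209], [298, 210], [299, 210]]
blue [241 229  32  30 426]
```

```bash
python3 -c "
from plant import arm
print(arm.close_job())"
```

```text
the job is handed in; nothing more can be done
None
```

I handed the job in at about 29 s: the plug is upright on the worktop in front of the dock, and the pack is in the pocket under the lever. The final camera numbers match a fully shut lever and a pack at the pocket floor, though the hand-in returned no verdict; on the first try the pack also caught the pocket rim, at about 19 N, before I tipped it to suit the pocket.

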